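# Top up the open stock jar and hold it at the front

## Robot

A 6-joint arm with a two-finger parallel gripper is mounted at the origin on the work surface. World frame = base frame: x ahead of the robot, y to its left, z up, the work surface at z = 0. Lengths are in m, angles in rad, forces in N, time in s.
With the tool pointing down it reaches from about 0.35 to 0.85 m from the base axis. Payload 8.1 kg.
Tool frame: the origin (TCP) lies between the finger pads; the fingertips stand 14 mm ahead of it and the grasp point (between the pads) lies 5 mm behind it (bot.finger_overhang is the distance from the TCP to the fingertips, in m); z points along the fingers, y is the direction in which the jaws open and shut (so a half turn about z gives the same grasp; the last joint's range is limited). The gripper opens to 93 mm and grips with 3 to 60 N. Pads are 15 mm wide; open, the fingers measure 128 mm over their backs; the gripper's body (75 mm by 188 mm) begins 65 mm behind the grasp point.
Start: joints at [-1.284, 0.13, 1.488, -0, 1.523, -0.085], TCP at [0.218, -0.559, 0.233] pointing down, gripper open.
Joint ranges: [-2.96, 2.96], [-0.89, 2.26], [0.02, 2.5], [-1.34, 4.48], [0, 2.73], [-2.66, 2.66]. Speed limits (rad/s): [2.39, 2.39, 2.79, 3.14, 3.14, 3.14].

## Interface

Orientations are given as a unit quaternion [x, y, z, w].
In Python, from cell import bot gives the robot as it stands.
- The arm moves only by the shell command python3 -m inch 'ROWS' [FORCE]. ROWS is JSON, one flat list of numbers, 7 for each row, row after row: the shift along the tool's x, y, z in mm, then the turn, a rotation vector about the tool's x, y, z in degrees, then the opening, from 0 (shut) to 1 (fully open). A call has 1 to 20 rows; each row is the pose to reach, as a shift and turn from the pose measured when the call began, along the tool's axes at that moment; what a row does not reach only later rows make up. A row lasts 1/8 s, in which the tool goes at most 62.5 mm and 10.7 degrees, less where a joint would pass 70% of its speed; a pose out of reach is approached as far as the arm can. A call with a gripper value outside its range is refused whole. The fingers move at their own pace and stop on an object; FORCE is the grip in N (left out, the last holds). Time passes only in rows, so rows that repeat a pose let the fingers close. It gives the time, the measured TCP pose, the force and the opening at its end, in the units of the state.
- bot.state(): the state, without advancing time (a new reading comes with each control period).
- bot.get_image(name): name is "side" or "top"; returns the picture (400x640x3 uint8, red, green, blue); there is no depth.
- bot.camera_info(name): a dict with "vertical_fov" (degrees; the focal length in pixels is half the picture's height over the tangent of half this angle, whatever the lens; pixels are square), "cx", "cy" (the principal point, pixels), "distortion" ([k1, k2, p1, p2, k3] as OpenCV has them; the pictures are not rectified), "extrinsics" (4x4, takes a point from world to camera coordinates). Camera axes: x right, y down, z forward; pixel columns grow to the right and rows downward; lengths in m; the calibration is good to about 2 mm. A picture is of the moment at which its call begins. camera_info takes no time and is no camera call.
- bot.sign_off(): hands the job in, once; it reports no verdict.
The state is a dict: "t": time; "q": joint angles; "joint_vel": joint speeds; "effort": joint torques, N m; "tool_pos": TCP position; "ee_rot": TCP orientation; "contact_force": force on the tool from outside, world axes, zero at the start; "torque": the same for the moment, N m; "gripper_width": opening from 0.0 (shut) to 1.0 (fully open).
Only numpy, scipy, OpenCV 4.12 (cv2) and the standard library are available. Lean on these libraries where they do the work, as an engineer would, in place of code of your own. Each camera call takes 0.05 s, during which the arm holds its last target.

## Task

Top up the open jar on the turntable: with the scoop, tip at least three of the metal ingots from the trough into it, spilling none and keeping the fingers off them (the rest stay in the trough), and lay the empty scoop back down flat on the bench. The open jar must also be turned to the front, square over the middle of the ledge where its lid lies, so that a colleague can screw the lid on: finish while gripping the turntable firmly and holding it still there, do not let go. Leave the lid on the ledge and the other things on the bench undisturbed.

Things in the scene. Friction and masses are not known exactly. Their poses are not given: they have to be found in the camera images.
- base: fixed base of the jar turntable: grey disc 236 mm across, 18 mm high, with a 110 mm wide ledge sticking out at its front to 235 mm from the axis, ending in a strip 9 mm higher. Origin: on the turntable axis, at bench height. Its -x axis points to the front, along the middle of the ledge; z up.
- carousel (a joint): turntable angle, rad, anticlockwise seen from above; endless, no detents. 0 or 6.283 = open jar exactly at the front. Runs freely (drag 0.03 N m, about 1.1 kg). Platter 270 mm across, upper face 34 mm above the bench; four jars 78 mm across fixed on it, 90 degrees apart, centres 88 mm from the axis. Three have white screw lids (82 mm across, tops 115 mm above the bench); one is open.
- jar_mouth (a point): centre of the mouth of the open jar, 114 mm above the bench and 88 mm from the turntable axis. Mouth 72 mm across inside, wall 3 mm.
- jar_inside (a point): point on the open jar's axis, 25 mm above its inner floor, 51 mm below its mouth, 63 mm above the bench
- handle (a point): centre of the T-handle above the turntable axis, 173 mm above the bench: a black bar 80 mm long, 14 mm wide and 18 mm high on a post 18 mm across, fast with the turntable. This frame's y axis lies along the bar, its -x axis points to the open jar.
- tray: fixed steel trough with the ingots, a plain open box: inside floor 216 mm (x) by 110 mm (y), 3 mm above the bench; upright walls 3 mm thick, rim 36 mm above the bench. Origin: centre of its underside, x along its length. The ingots start within x = -78 to +18 mm and y = -28 to +28 mm, so its +x end is clear.
- ingot0: one of six equal loose cobalt-chrome casting ingots: cylinder 12 mm across, 14 mm long, bevelled ends, smooth, about 13 g, lying on its side. Origin: its centre.
- ingot1: one of six equal loose cobalt-chrome casting ingots: cylinder 12 mm across, 14 mm long, bevelled ends, smooth, about 13 g, lying on its side. Origin: its centre.
- ingot2: one of six equal loose cobalt-chrome casting ingots: cylinder 12 mm across, 14 mm long, bevelled ends, smooth, about 13 g, lying on its side. Origin: its centre.
- ingot3: one of six equal loose cobalt-chrome casting ingots: cylinder 12 mm across, 14 mm long, bevelled ends, smooth, about 13 g, lying on its side. Origin: its centre.
- ingot4: one of six equal loose cobalt-chrome casting ingots: cylinder 12 mm across, 14 mm long, bevelled ends, smooth, about 13 g, lying on its side. Origin: its centre.
- ingot5: one of six equal loose cobalt-chrome casting ingots: cylinder 12 mm across, 14 mm long, bevelled ends, smooth, about 13 g, lying on its side. Origin: its centre.
- scoop: loose metal scoop, about 120 g, flat on the bench. Bowl x -34 (open, thin lip) to +30 mm, 58 mm wide (54 inside), floor 2 mm thick, back wall 30 mm high, side walls 11 mm high near the lip, rising to 30 mm. Black handle 14 mm wide, 17 mm high, to x = +136 mm, rising backwards by 12 degrees. Origin: underside of the bowl; z up; balances near x = +10 mm.
- scoop_lip (a point): middle of the scoop's lip, at its underside: (-34, 0, 0) mm in the scoop's frame
- scoop_grip (a point): middle of the scoop's handle where it is best gripped: (75, 0, 65.5) mm in the scoop's frame, handle 14 mm wide along y; the metal neck begins at x = 50 mm
- jar_lid: spare screw lid, 82 mm across, 15 mm high, of the open jar, lying closed side up on the base's front ledge (185 mm from the turntable axis); origin: centre of its underside. Leave it there.
- stone_cast: bystander: plaster cast of a jaw, 66 x 70 x 34 mm; origin: centre of its underside
- mixing_bowl: bystander: rubber mixing bowl, 110 mm across, 60 mm high; origin: centre of its underside
- bottle: bystander: capped plastic bottle, 60 mm across, 170 mm high; origin: centre of its underside

How it is judged:
On the way:
1. at least three ingots are in the open jar ((distance between each of ingot0, ingot1, ingot2 and jar_inside below 0.042 m or distance between each of ingot0, ingot1, ingot3 and jar_inside below 0.042 m or distance between each of ingot0, ingot1, ingot4 and jar_inside below 0.042 m or distance between each of ingot0, ingot1, ingot5 and jar_inside below 0.042 m or distance between each of ingot0, ingot2, ingot3 and jar_inside below 0.042 m or distance between each of ingot0, ingot2, ingot4 and jar_inside below 0.042 m or distance between each of ingot0, ingot2, ingot5 and jar_inside below 0.042 m or distance between each of ingot0, ingot3, ingot4 and jar_inside below 0.042 m or distance between each of ingot0, ingot3, ingot5 and jar_inside below 0.042 m or distance between each of ingot0, ingot4, ingot5 and jar_inside below 0.042 m or distance between each of ingot1, ingot2, ingot3 and jar_inside below 0.042 m or distance between each of ingot1, ingot2, ingot4 and jar_inside below 0.042 m or distance between each of ingot1, ingot2, ingot5 and jar_inside below 0.042 m or distance between each of ingot1, ingot3, ingot4 and jar_inside below 0.042 m or distance between each of ingot1, ingot3, ingot5 and jar_inside below 0.042 m or distance between each of ingot1, ingot4, ingot5 and jar_inside below 0.042 m or distance between each of ingot2, ingot3, ingot4 and jar_inside below 0.042 m or distance between each of ingot2, ingot3, ingot5 and jar_inside below 0.042 m or distance between each of ingot2, ingot4, ingot5 and jar_inside below 0.042 m or distance between each of ingot3, ingot4, ingot5 and jar_inside below 0.042 m)), for 0.2 s.
At the end, for the whole second after the job is handed in: Three or more ingots in the open jar, the rest in the trough; jar within 12 mm of the ledge's midline; turntable still (0.05 rad/s), gripped with over 3 N; scoop at rest, level to 20 degrees, under 20 mm up, not held; lid, cast, bowl, bottle within 30 mm of their starts ((distance between each of ingot0, ingot1, ingot2 and jar_inside below 0.042 m or distance between each of ingot0, ingot1, ingot3 and jar_inside below 0.042 m or distance between each of ingot0, ingot1, ingot4 and jar_inside below 0.042 m or distance between each of ingot0, ingot1, ingot5 and jar_inside below 0.042 m or distance between each of ingot0, ingot2, ingot3 and jar_inside below 0.042 m or distance between each of ingot0, ingot2, ingot4 and jar_inside below 0.042 m or distance between each of ingot0, ingot2, ingot5 and jar_inside below 0.042 m or distance between each of ingot0, ingot3, ingot4 and jar_inside below 0.042 m or distance between each of ingot0, ingot3, ingot5 and jar_inside below 0.042 m or distance between each of ingot0, ingot4, ingot5 and jar_inside below 0.042 m or distance between each of ingot1, ingot2, ingot3 and jar_inside below 0.042 m or distance between each of ingot1, ingot2, ingot4 and jar_inside below 0.042 m or distance between each of ingot1, ingot2, ingot5 and jar_inside below 0.042 m or distance between each of ingot1, ingot3, ingot4 and jar_inside below 0.042 m or distance between each of ingot1, ingot3, ingot5 and jar_inside below 0.042 m or distance between each of ingot1, ingot4, ingot5 and jar_inside below 0.042 m or distance between each of ingot2, ingot3, ingot4 and jar_inside below 0.042 m or distance between each of ingot2, ingot3, ingot5 and jar_inside below 0.042 m or distance between each of ingot2, ingot4, ingot5 and jar_inside below 0.042 m or distance between each of ingot3, ingot4, ingot5 and jar_inside below 0.042 m) and (distance between ingot0 and jar_inside below 0.042 m or (x of ingot0 in the frame of tray between -0.11 and 0.11 m and y of ingot0 in the frame of tray between -0.057 and 0.057 m and height (world z) of ingot0 below 0.045 m)) and (distance between ingot1 and jar_inside below 0.042 m or (x of ingot1 in the frame of tray between -0.11 and 0.11 m and y of ingot1 in the frame of tray between -0.057 and 0.057 m and height (world z) of ingot1 below 0.045 m)) and (distance between ingot2 and jar_inside below 0.042 m or (x of ingot2 in the frame of tray between -0.11 and 0.11 m and y of ingot2 in the frame of tray between -0.057 and 0.057 m and height (world z) of ingot2 below 0.045 m)) and (distance between ingot3 and jar_inside below 0.042 m or (x of ingot3 in the frame of tray between -0.11 and 0.11 m and y of ingot3 in the frame of tray between -0.057 and 0.057 m and height (world z) of ingot3 below 0.045 m)) and (distance between ingot4 and jar_inside below 0.042 m or (x of ingot4 in the frame of tray between -0.11 and 0.11 m and y of ingot4 in the frame of tray between -0.057 and 0.057 m and height (world z) of ingot4 below 0.045 m)) and (distance between ingot5 and jar_inside below 0.042 m or (x of ingot5 in the frame of tray between -0.11 and 0.11 m and y of ingot5 in the frame of tray between -0.057 and 0.057 m and height (world z) of ingot5 below 0.045 m)) and x of jar_mouth in the frame of base below -0.05 m and y of jar_mouth in the frame of base between -0.012 and 0.012 m and velocity of joint carousel between -0.05 and 0.05 rad/s and contact force between the fingers and carousel above 3 N and contact force between the fingers and scoop below 0.1 N and height (world z) of scoop below 0.02 m and angle between scoop's own z axis and vertical below 0.35 rad and linear speed of scoop below 0.02 m/s and distance of each of jar_lid, stone_cast, mixing_bowl, bottle from where it was at the start of the episode below 0.03 m); the arm keeps its last pose, push and grip.
It fails at once if the fingers touch an ingot (contact force between the fingers and ingot0 above 0.5 N or contact force between the fingers and ingot1 above 0.5 N or contact force between the fingers and ingot2 above 0.5 N or contact force between the fingers and ingot3 above 0.5 N or contact force between the fingers and ingot4 above 0.5 N or contact force between the fingers and ingot5 above 0.5 N).
It fails at once if the lid, cast, bowl or bottle is knocked away or over (distance of any of jar_lid, stone_cast, mixing_bowl, bottle from where it was at the start of the episode above 0.03 m or angle between any of jar_lid, stone_cast, mixing_bowl, bottle's own z axis and vertical above 0.5 rad).
It also fails if it takes over 72 s, if anything falls off the work surface, if the arm or the gripper's body presses on something with over 40 N, if the wrist force passes 120 N, or if a joint passes its speed limit or range.

## Working session

There is one attempt and no reset: what is moved stays moved. The work goes in short steps, Python scripts to look and compute and a shell command to move; the robot and the scene stay as the last step left them, time stands still between calls to the robot, and variables do not carry over. Pictures are saved under pics/ and viewed, and the job is handed in when it is done.

```bash
ls; mkdir -p pics
python3 - <<'E'
from cell import bot
import cv2
print(bot.state())
for n in("side","top"):
    im=bot.get_image(n); cv2.imwrite(f"pics/{n}0.png",im[:,:,::-1]); 
    c=bot.camera_info(n); print(n,c)
E
```

```text
pics
{'t': 0.0, 'q': array([-1.28440949e+00,  1.31169757e-01,  1.48924906e+00,  1.33506261e-05,
        1.52296900e+00, -8.54002554e-02]), 'joint_vel': array([ 0.00027921, -0.00053703, -0.00038851, -0.00013437,  0.0022175 ,
       -0.00072597]), 'effort': array([-9.32861949e-04, -5.59846044e+01, -4.91759312e+01,  7.66041060e-02,
        3.52946541e-02, -1.96393557e-04]), 'tool_pos': array([ 0.21784573, -0.55849511,  0.23159887]), 'ee_rot': array([ 9.82771158e-01,  1.84824364e-01, -8.34157365e-05, -8.93725055e-04]), 'contact_force': array([ 0.00134912, -0.58885057,  0.51339695]), 'torque': array([-0.01921895,  0.01018007, -0.01296744]), 'gripper_width': 0.999819144168532}
side {'vertical_fov': 42.04937266136039, 'cx': 320.24451428090987, 'cy': 203.72551029662617, 'distortion': array([-0.04691345,  0.        ,  0.        ,  0.        ,  0.        ]), 'extrinsics': array([[ 0.98475345, -0.17394337,  0.00208754, -0.5641711 ],
       [-0.09093407, -0.52496526, -0.84625202,  0.14959575],
       [ 0.14829581,  0.83315976, -0.53277872,  1.62904995],
       [ 0.        ,  0.        ,  0.        ,  1.        ]])}
top {'vertical_fov': 47.047009301248615, 'cx': 325.2876854286769, 'cy': 204.47519371503662, 'distortion': array([-0.00296137,  0.        ,  0.        ,  0.        ,  0.        ]), 'extrinsics': array([[ 0.01927772, -0.99963093,  0.01914085, -0.01662887],
       [-0.99337331, -0.02131957, -0.1129378 ,  0.59717481],
       [ 0.11330419, -0.01683683, -0.99341768,  1.25198542],
       [ 0.        ,  0.        ,  0.        ,  1.        ]])}
```

View pics/side0.png

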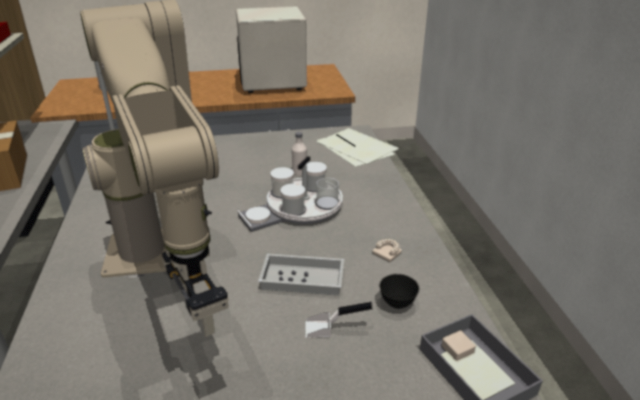

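View pics/top0.png

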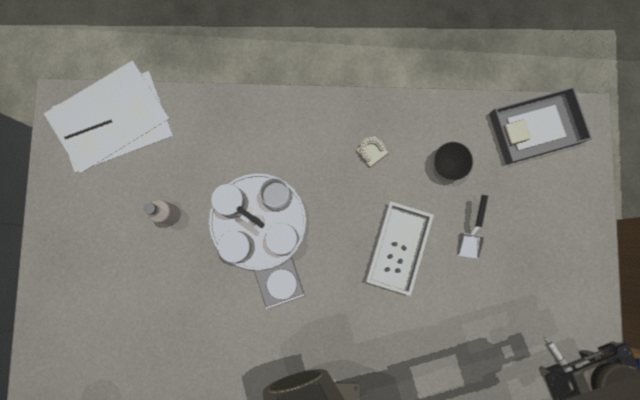

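Top view: the turntable is centred near (258,222), with the open jar at (275,195) and the lid on the ledge at (282,285). The trough is near (400,250) with its clear end at the top, and the scoop lies around (472,235) with its lip at the bottom. I'll zoom in on these.

```bash
cat > h.py <<'E'
import numpy as np, cv2
from cell import bot
from scipy.spatial.transform import Rotation as R
def cam(n):
    c=bot.camera_info(n); f=200/np.tan(np.radians(c["vertical_fov"])/2)
    return np.array([[f,0,c["cx"]],[0,f,c["cy"]],[0,0,1.]]),np.array(c["distortion"]),np.array(c["extrinsics"])
def ray(n,uv):
    K,D,E=cam(n); uv=np.array(uv,float).reshape(-1,1,2)
    p=cv2.undistortPoints(uv,K,D).reshape(-1,2); d=np.c_[p,np.ones(len(p))]@E[:3,:3]
    return -E[:3,:3].T@E[:3,3],d
def plane(n,uv,z):
    o,d=ray(n,uv); return o+d*((z-o[2])/d[:,2])[:,None]
def proj(n,P):
    K,D,E=cam(n); return cv2.projectPoints(np.array(P,float).reshape(-1,1,3),cv2.Rodrigues(E[:3,:3])[0],E[:3,3],K,D)[0].reshape(-1,2)
def crop(n,x0,y0,x1,y1,s,out,im=None):
    im=bot.get_image(n)[:,:,::-1] if im is None else im
    cv2.imwrite(out,cv2.resize(im[y0:y1,x0:x1],None,fx=s,fy=s,interpolation=cv2.INTER_CUBIC))
def pose():
    s=bot.state(); return s["tool_pos"],R.from_quat(s["ee_rot"])
E
python3 - <<'E'
from h import *
t=cv2.imread("pics/top0.png"); s=cv2.imread("pics/side0.png")
crop("top",200,165,320,315,4,"pics/a.png",t)
crop("top",355,180,505,305,5,"pics/b.png",t)
crop("side",225,120,425,350,2.5,"pics/c.png",s)
E
```

```text
(no output)
```

View pics/a.png

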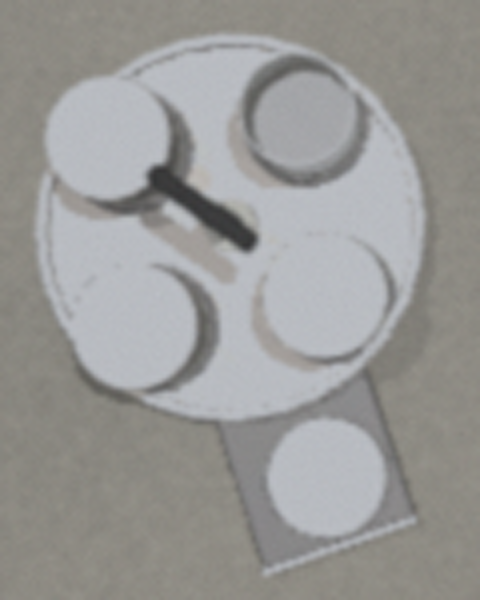

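View pics/b.png

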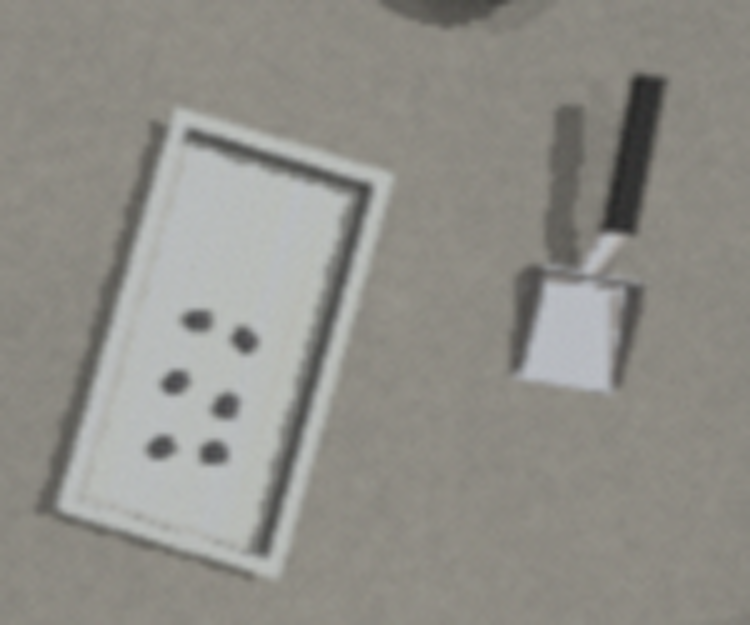

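View pics/c.png

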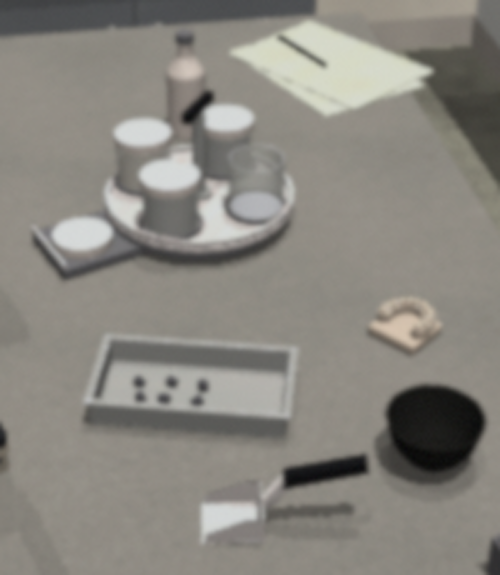

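Run:
```python
from h import *
np.set_printoptions(precision=4,suppress=True)
def px(l,x0,y0,s): return np.array([[x0+(a+.5)/s-.5,y0+(b+.5)/s-.5] for a,b in l])
B=lambda l:px(l,355,180,5); A=lambda l:px(l,200,165,4); C=lambda l:px(l,225,120,2.5)
c=plane("top",B([(177,108),(393,177),(278,578),(57,512)]),.036); print("tray",c,c.mean(0),[np.linalg.norm(c[i]-c[i-1]) for i in range(4)])
for a,b in((0,3),(1,2)): d=c[a]-c[b]; print("yaw x",np.degrees(np.arctan2(d[1],d[0])))
for a,b in((0,1),(3,2)): d=c[a]-c[b]; print("yaw y",np.degrees(np.arctan2(d[1],d[0])))
print("ing",plane("top",B([(198,320),(245,341),(176,382),(226,406),(161,447),(214,452)]),.009))
l=plane("top",B([(517,377),(612,390)]),.001); print("lip",l,l.mean(0),np.linalg.norm(l[0]-l[1]))
l=plane("top",B([(634,75),(664,78)]),.087); print("handle end",l)
l=plane("top",B([(606,232),(634,236)]),.062); print("handle front",l)
print("platter",[])
l=plane("top",A([(48,0)]),.03)
# table features
j=plane("top",A([(109,138),(136,328),(326,295)]),.115);print("lids",j)
print("openmouth", plane("top",A([(305,118)]),.114))
print("axis from opp lids",(j[0]+j[2])/2)
h=plane("top",A([(153,176),(251,242)]),.182);print("Thandle",h,h.mean(0),np.linalg.norm(h[0]-h[1]))
print("sparelid",plane("top",A([(327,478)]),.018+.015))
l=plane("top",A([(266,574),(417,520)]),.027);print("ledge end",l,l.mean(0),np.linalg.norm(l[0]-l[1]))
# side
print("side jars",plane("side",C([(143,131),(171,174),(229,118)]),.115), "mouth",plane("side",C([(257,160)]),.114))
c=plane("side",C([(108,337),(298,347),(288,419),(87,410)]),.036); print("tray side",c,c.mean(0))
print("lip side",plane("side",C([(201,542),(260,545)]),.001))
```

```text
tray [[ 0.6103 -0.1857  0.036 ]
 [ 0.574  -0.3072  0.036 ]
 [ 0.3517 -0.2422  0.036 ]
 [ 0.3853 -0.1204  0.036 ]] [ 0.4803 -0.2139  0.036 ] [np.float64(0.23431411703990232), np.float64(0.12676068940976754), np.float64(0.23157908334419028), np.float64(0.1263434909924205)]
yaw x -16.193920324767664
yaw x -16.299119745886255
yaw y 73.35456569086033
yaw y 74.59359752267223
ing [[ 0.4928 -0.2024  0.009 ]
 [ 0.4815 -0.2291  0.009 ]
 [ 0.4577 -0.19    0.009 ]
 [ 0.4447 -0.2183  0.009 ]
 [ 0.4211 -0.1816  0.009 ]
 [ 0.4189 -0.2116  0.009 ]]
lip [[ 0.4643 -0.3863  0.001 ]
 [ 0.4579 -0.4408  0.001 ]] [ 0.4611 -0.4135  0.001 ] 0.054802070679335464
handle end [[ 0.6273 -0.4258  0.087 ]
 [ 0.626  -0.4421  0.087 ]]
handle front [[ 0.5437 -0.4177  0.062 ]
 [ 0.5418 -0.4331  0.062 ]]
platter []
lids [[0.5967 0.2545 0.115 ]
 [0.4734 0.2317 0.115 ]
 [0.4972 0.1098 0.115 ]]
openmouth [[0.6128 0.1271 0.114 ]]
axis from opp lids [0.5469 0.1821 0.115 ]
Thandle [[0.5656 0.2132 0.182 ]
 [0.5262 0.1516 0.182 ]] [0.5459 0.1824 0.182 ] 0.07315291722773043
sparelid [[0.3751 0.1117 0.033 ]]
ledge end [[0.3092 0.1519 0.027 ]
 [0.3474 0.0495 0.027 ]] [0.3283 0.1007 0.027 ] 0.10927933941515651
side jars [[0.4762 0.229  0.115 ]
 [0.4995 0.1044 0.115 ]
 [0.6019 0.2465 0.115 ]] mouth [[0.6194 0.1231 0.114 ]]
tray side [[ 0.3904 -0.1307  0.036 ]
 [ 0.6108 -0.1885  0.036 ]
 [ 0.5729 -0.3119  0.036 ]
 [ 0.3553 -0.2589  0.036 ]] [ 0.4823 -0.2225  0.036 ]
lip side [[ 0.4554 -0.4427  0.001 ]
 [ 0.5141 -0.4571  0.001 ]]
```

Measurements agree with the given sizes:

| Item | Measured |
|---|---|
| Turntable axis | (0.546, 0.182) |
| Open jar direction | about -34.4° |
| Base yaw | about 20.8° |
| Trough centre | (0.481, -0.216), yaw about -16° |
| Scoop yaw | about -7° |
| Scoop grip point | about (0.569, -0.427) |

Next I'll work out the approach to the scoop.

```bash
cat >> h.py <<'E'
def down(yaw,tip=0):  # tool x along yaw, z down, then tip about tool y
    y=np.radians(yaw); X=[np.cos(y),np.sin(y),0]; Z=[0,0,-1.]; Y=np.cross(Z,X)
    return R.from_matrix(np.c_[X,Y,Z])*R.from_euler('y',tip,degrees=True)
def rel(p,Rt):
    p0,R0=pose(); return np.round(np.r_[R0.inv().apply(np.array(p)-p0)*1e3,np.degrees((R0.inv()*Rt).as_rotvec())],1)
E
python3 - <<'E'
from h import *
print(rel([.569,-.427,.14],down(-7)))
print(rel([.569,-.427,.0605],down(-7)))
Y=np.radians(-16);c=np.array([.481,-.216])
for p in [[0.4928,-.2024],[.4815,-.2291],[.4577,-.19],[.4447,-.2183],[.4211,-.1816],[.4189,-.2116]]:
    d=np.array(p)-c; print(np.round([d[0]*np.cos(Y)+d[1]*np.sin(Y),-d[0]*np.sin(Y)+d[1]*np.cos(Y)],4))
E
```

```text
[ 3.749e+02  5.200e+00  9.170e+01 -1.000e-01  0.000e+00  2.830e+01]
[ 3.749e+02  5.300e+00  1.712e+02 -1.000e-01  0.000e+00  2.830e+01]
[0.0076 0.0163]
[ 0.0041 -0.0125]
[-0.0296  0.0186]
[-0.0343 -0.0122]
[-0.0671  0.0166]
[-0.0609 -0.0129]
```

```bash
python3 -m inch '[50,1,0,0,0,5,1, 110,2,10,0,0,10,1, 170,3,20,0,0,15,1, 230,4,30,0,0,20,1, 290,5,50,0,0,25,1, 340,5,70,0,0,28.3,1, 370,5,90,0,0,28.3,1, 374.9,5.2,92,0,0,28.3,1, 374.9,5.2,92,0,0,28.3,1]'
python3 - <<'E'
from h import *
print(rel([.569,-.427,.0605],down(-7)))
crop("side",225,170,445,390,3,"pics/d.png")
crop("top",380,130,560,290,4,"pics/e.png")
E
```

```text
t: 1.23
tool_pos: [0.5685, -0.4271, 0.1394]
ee_rot: [0.998, -0.061, -0.001, -0.001]
contact_force: [-0.1, -0.9, 0.4]
gripper_width: 1.002
[ 0.6  0.  78.9 -0.1  0.1  0. ]
```

View pics/d.png

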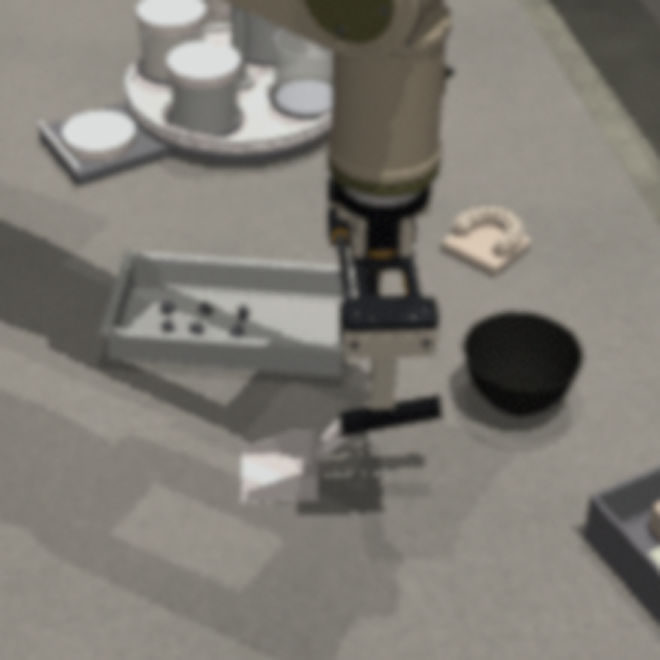

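View pics/e.png

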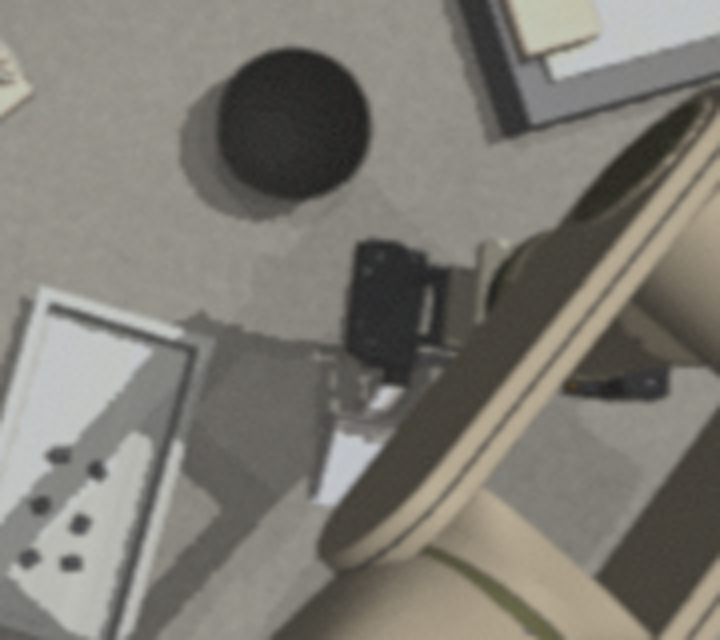

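The side view shows the fingers straddling the scoop handle near (390,400), about 80 mm above it. I'll descend and grip.

```bash
python3 -m inch '[0.6,0,20,0,0,0,1, 0.6,0,45,0,0,0,1, 0.6,0,65,0,0,0,1, 0.6,0,76,0,0,0,1, 0.6,0,79,0,0,0,1, 0.6,0,79,0,0,0,1, 0.6,0,79,0,0,0,0, 0.6,0,79,0,0,0,0, 0.6,0,79,0,0,0,0, 0.6,0,79,0,0,0,0, 0.6,0,79,0,0,0,0]' 50
python3 - <<'E'
from h import *
crop("side",225,170,445,390,3,"pics/f.png"); print(bot.state()["contact_force"])
E
```

```text
t: 2.7
tool_pos: [0.5689, -0.4282, 0.0618]
ee_rot: [0.998, -0.062, 0.0, -0.0]
contact_force: [-0.1, 0.9, 0.8]
gripper_width: 0.512
[ 0.12738704 -0.70735684 -0.22756425]
```

View pics/f.png

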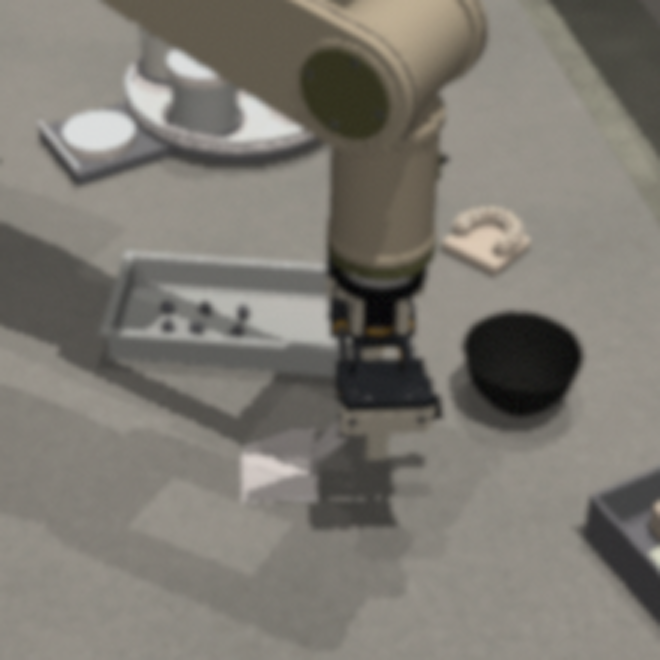

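```bash
python3 -m inch '[0,0,0,0,0,0,0, 0,0,0,0,0,0,0, 0,0,0,0,0,0,0, 0,0,0,0,0,0,0, 0,0,0,0,0,0,0, 0,0,0,0,0,0,0, 0,0,0,0,0,0,0]' 50
```

```text
t: 3.62
tool_pos: [0.5689, -0.4282, 0.0618]
ee_rot: [0.998, -0.062, 0.0, -0.0]
contact_force: [-0.3, -0.4, -0.5]
gripper_width: 0.149
```

Gripped at a width of 13.9 mm, which matches the handle. I'll lift it and check where the lip sits.

```bash
python3 -m inch '[0,0,-10,0,0,0,0, 0,0,-30,0,0,0,0, 0,0,-55,0,0,0,0, 0,0,-75,0,0,0,0, 0,0,-80,0,0,0,0, 0,0,-80,0,0,0,0]' 50
cat >> h.py <<'E'
L=np.array([-.109,0,.0618])
TC=np.array([.481,-.216]);TY=-16
def tray(x,y,z):
    Y=np.radians(TY); return np.array([TC[0]+x*np.cos(Y)-y*np.sin(Y),TC[1]+x*np.sin(Y)+y*np.cos(Y),z])
def lipto(p,yaw,tip=0):
    Rt=down(yaw,tip); return rel(np.array(p)-Rt.apply(L),Rt)
E
python3 - <<'E'
from h import *
crop("side",225,170,445,390,3,"pics/g.png")
crop("top",340,160,520,310,4,"pics/g2.png")
p,r=pose(); l=p+r.apply(L); print("lip pred",l)
for c in((0,.027,0),(0,-.029,0),(0,.029,0)): print(proj("side",l+r.apply(c)),proj("top",l+r.apply(c)))
for x in(0.04,.036): print(lipto(tray(x,.002,.06),-16))
E
```

```text
t: 4.38
tool_pos: [0.569, -0.4283, 0.1422]
ee_rot: [0.998, -0.062, 0.0, -0.0]
contact_force: [0.2, 0.6, -2.1]
gripper_width: 0.143
lip pred [ 0.46007898 -0.41425684  0.07882521]
[[305.12201251 313.80721178]] [[487.16954204 258.09712832]]
[[304.52648436 298.33527794]] [[466.56669217 255.11849045]]
[[305.14410338 314.38031686]] [[487.90509776 258.20346379]]
[ 3.480e+01 -1.782e+02  1.890e+01 -1.000e-01  1.000e-01  8.900e+00]
[ 3.090e+01 -1.788e+02  1.890e+01 -1.000e-01  1.000e-01  8.900e+00]
```

View pics/g.png

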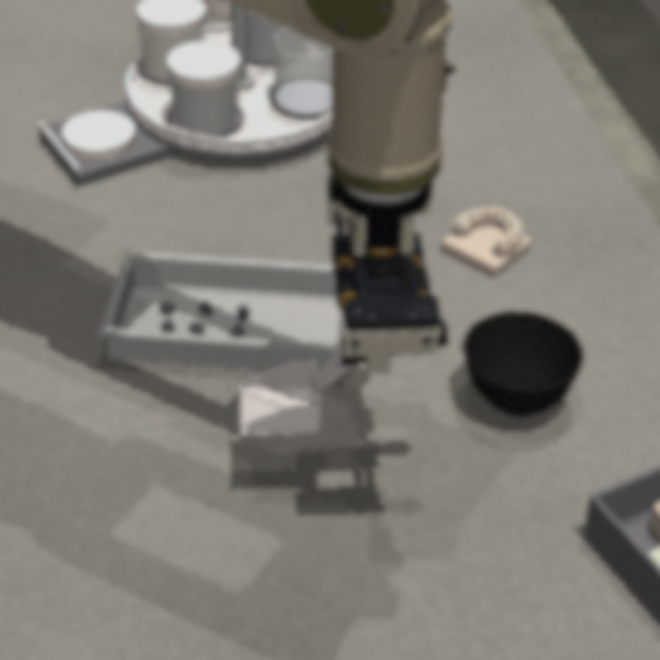

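View pics/g2.png

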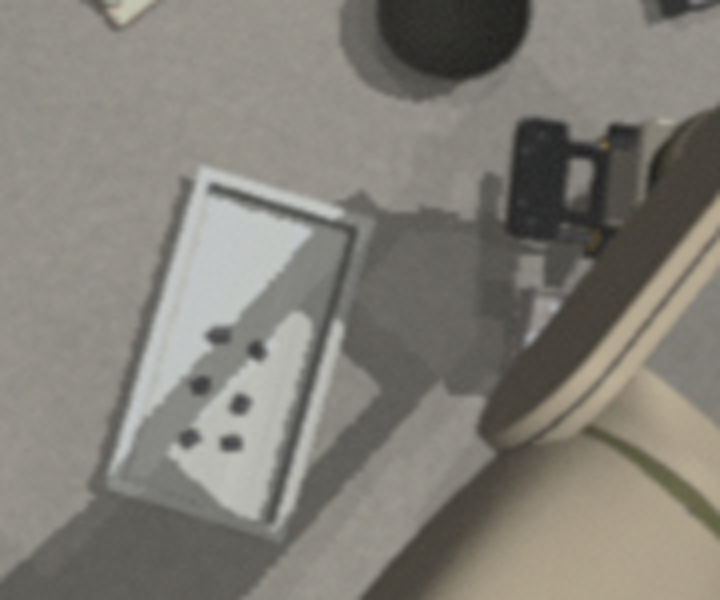

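The lip prediction matches the side view to about 1 px: corners at (304.9,298.2) and (304.2,314.2). Next I'll check the trough pose in both views.

Run:
```python
from h import *
t=cv2.imread("pics/top0.png"); s=cv2.imread("pics/side0.png")
def draw(n,im,x0,y0,x1,y1,sc,out):
    c=cv2.resize(im[y0:y1,x0:x1],None,fx=sc,fy=sc,interpolation=cv2.INTER_CUBIC)
    for hx,hy,z,col in((.111,.058,.036,(0,0,255)),(.108,.055,.003,(0,255,0))):
        P=[tray(a*hx,b*hy,z) for a,b in((1,1),(1,-1),(-1,-1),(-1,1))]
        q=(proj(n,P)-[x0,y0]+.5)*sc
        cv2.polylines(c,[q.astype(int).reshape(-1,1,2)],True,col,1)
    cv2.imwrite(out,c)
draw("top",t,360,190,440,305,6,"pics/h1.png"); draw("side",s,250,245,355,305,7,"pics/h2.png")
```

```text
(no output)
```

View pics/h1.png

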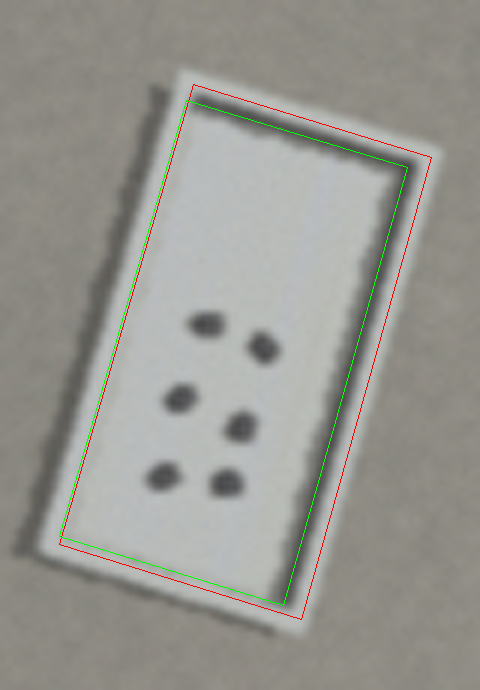

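View pics/h2.png

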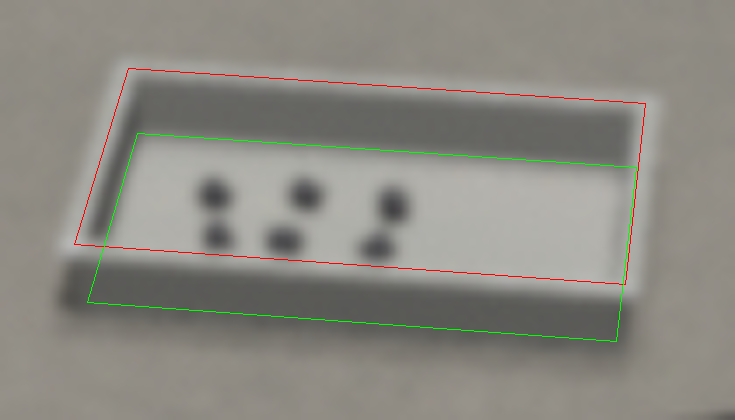

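```bash
sed -i 's/TC=np.array(\[.481,-.216\])/TC=np.array([.481,-.215])/' h.py
python3 - <<'E'
from h import *
for z in(.078,.015,.005): print(lipto(tray(.032,.001,z),-16,4))
E
```

```text
[  22.1 -180.2   -6.5   -0.4    4.1    8.9]
[  22.2 -180.1   56.5   -0.4    4.1    8.9]
[  22.2 -180.1   66.5   -0.4    4.1    8.9]
```

```bash
python3 -m inch '[4,-30,-6,0,0,2,0, 8,-75,-6,0,1,4,0, 13,-120,-6,0,2,6,0, 20,-160,-6,0,3,8,0, 22,-178,-6,-0.4,4,8.9,0, 22.2,-180.1,-6,-0.4,4.1,8.9,0, 22.2,-180.1,-6,-0.4,4.1,8.9,0, 22.2,-180.1,-6,-0.4,4.1,8.9,0]' 50
python3 - <<'E'
from h import *
crop("side",225,170,445,390,3,"pics/i.png")
crop("top",340,160,520,310,4,"pics/i2.png")
p,r=pose();print(p+r.apply(L),r.as_euler('zyx',degrees=True))
for z in(.015,.005,.003): print(lipto(tray(.032,.001,z),-16,4))
E
```

```text
t: 5.48
tool_pos: [0.6122, -0.2529, 0.1464]
ee_rot: [0.99, -0.139, 0.034, 0.005]
contact_force: [0.3, -0.5, -2.0]
gripper_width: 0.145
[ 0.51189994 -0.22398509  0.07731931] [ 16.06985686   3.83850468 178.88931861]
[-4.5 -1.2 62.1  0.   0.  -0. ]
[-5.2 -1.2 72.1  0.   0.  -0. ]
[-5.4 -1.2 74.1  0.   0.  -0. ]
```

View pics/i.png

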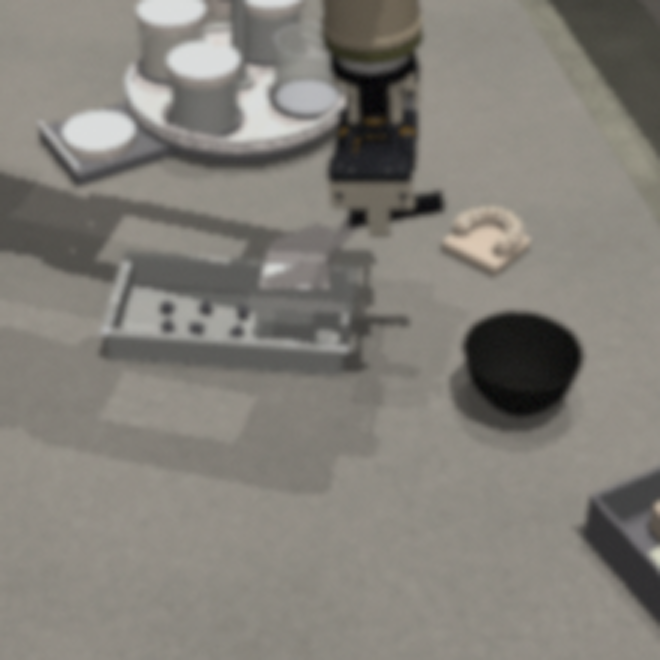

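View pics/i2.png

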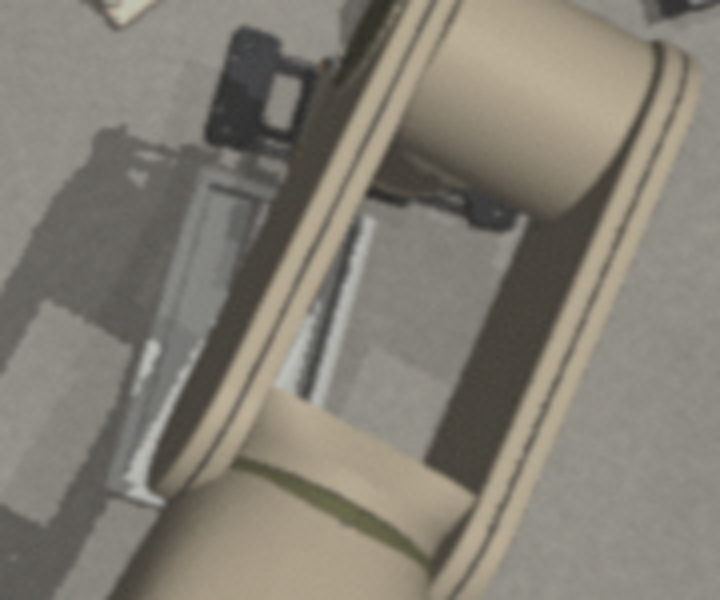

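The scoop is over the clear end, with its lip near (262,285) in the side crop and the ingots ahead of it. I'll lower it.

```bash
python3 -m inch '[-1.5,-1.2,20,0,0,0,0, -3,-1.2,40,0,0,0,0, -4,-1.2,58,0,0,0,0, -5,-1.2,67,0,0,0,0, -5.2,-1.2,70.5,0,0,0,0, -5.2,-1.2,71,0,0,0,0]' 50
python3 - <<'E'
from h import *
p,r=pose();print(p+r.apply(L),r.as_euler('zyx',degrees=True))
E
python3 -m inch '[0,0,1,0,0,0,0, 0,0,1,0,0,0,0]' 50
python3 -m inch '[0,0,1,0,0,0,0, 0,0,1,0,0,0,0]' 50
python3 -m inch '[0,0,1,0,0,0,0, 0,0,1,0,0,0,0]' 50
python3 - <<'E'
from h import *
p,r=pose();print(p+r.apply(L),r.as_euler('zyx',degrees=True))
E
```

```text
t: 6.32
tool_pos: [0.6126, -0.2517, 0.0757]
ee_rot: [0.99, -0.139, 0.035, 0.005]
contact_force: [0.2, 0.6, -0.9]
gripper_width: 0.148
[ 0.51230432 -0.22287003  0.00635528] [ 16.06610651   3.86658841 178.87759586]
t: 6.58
tool_pos: [0.6131, -0.2519, 0.0754]
ee_rot: [0.99, -0.139, 0.035, 0.005]
contact_force: [-0.5, -0.3, -1.5]
gripper_width: 0.145
t: 6.82
tool_pos: [0.6133, -0.252, 0.0745]
ee_rot: [0.99, -0.139, 0.035, 0.005]
contact_force: [0.3, 0.4, -1.4]
gripper_width: 0.143
t: 7.08
tool_pos: [0.6133, -0.2519, 0.0734]
ee_rot: [0.99, -0.139, 0.035, 0.005]
contact_force: [-0.1, -0.6, -1.9]
gripper_width: 0.146
[ 0.5130064  -0.22317843  0.0039436 ] [ 16.06468116   3.92564596 178.8465861 ]
```

```bash
python3 -m inch '[0,0,1,0,0,0,0, 0,0,1,0,0,0,0]' 50
python3 -m inch '[0,0,1,0,0,0,0, 0,0,1,0,0,0,0]' 50
python3 - <<'E'
from h import *
p,r=pose();print(p+r.apply(L),r.as_euler('zyx',degrees=True))
print(lipto(tray(-.02,.001,.0025),-16,4),lipto(tray(-.08,.001,.0025),-16,4),lipto(tray(-.1,.001,.0025),-16,4))
E
```

```text
t: 7.32
tool_pos: [0.6134, -0.252, 0.0724]
ee_rot: [0.99, -0.139, 0.035, 0.005]
contact_force: [-0.2, -0.0, -1.0]
gripper_width: 0.145
t: 7.58
tool_pos: [0.6137, -0.2521, 0.0718]
ee_rot: [0.99, -0.139, 0.036, 0.005]
contact_force: [0.2, 0.9, 1.4]
gripper_width: 0.146
[ 0.51351979 -0.2233847   0.00230068] [ 16.06608619   3.96447226 178.82914022]
[-53.3  -0.1  -3.8   0.   -0.1  -0. ] [-1.131e+02 -1.000e-01 -8.100e+00  0.000e+00 -1.000e-01 -0.000e+00] [-1.331e+02 -0.000e+00 -9.600e+00  0.000e+00 -1.000e-01 -0.000e+00]
```

Contact is at the expected floor height (about +2.5 N). I'll push slowly toward the ingots.

```bash
python3 -m inch '[-5,0,-0.3,0,0,0,0, -11,0,-0.8,0,0,0,0, -17,0,-1.2,0,0,0,0, -23,0,-1.6,0,0,0,0, -29,0,-2.1,0,0,0,0, -35,0,-2.5,0,0,0,0, -41,0,-2.9,0,0,0,0, -47,0,-3.4,0,0,0,0, -53,0,-3.8,0,0,0,0, -59,0,-4.2,0,0,0,0, -65,0,-4.7,0,0,0,0, -71,0,-5.1,0,0,0,0, -77,0,-5.5,0,0,0,0, -83,0,-5.9,0,0,0,0, -88,0,-6.3,0,0,0,0, -88,0,-6.3,0,0,0,0]' 50
python3 - <<'E'
from h import *
p,r=pose();print(p+r.apply(L),r.as_euler('zyx',degrees=True))
crop("side",240,230,380,320,5.5,"pics/j.png")
crop("top",340,160,520,310,4,"pics/j2.png")
E
```

```text
t: 9.57
tool_pos: [0.5282, -0.2276, 0.0715]
ee_rot: [0.99, -0.139, 0.035, 0.005]
contact_force: [-0.4, -0.6, 1.0]
gripper_width: 0.147
[ 0.42795978 -0.19876759  0.00210466] [ 16.06931075   3.91019003 178.84912571]
```

View pics/j.png

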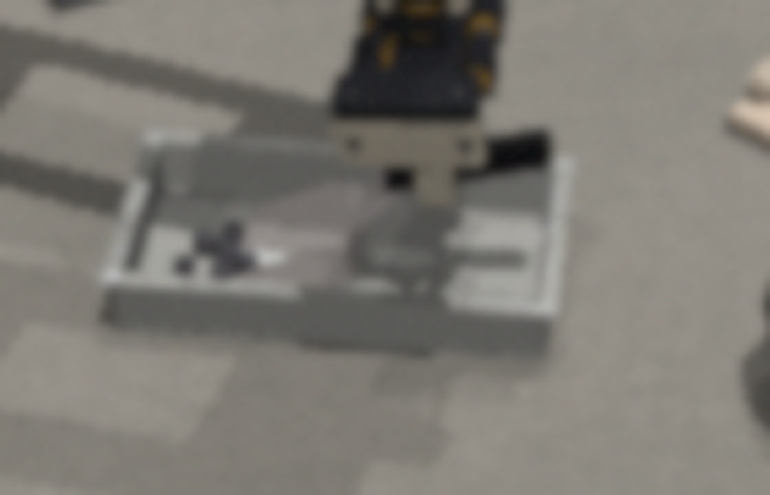

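View pics/j2.png

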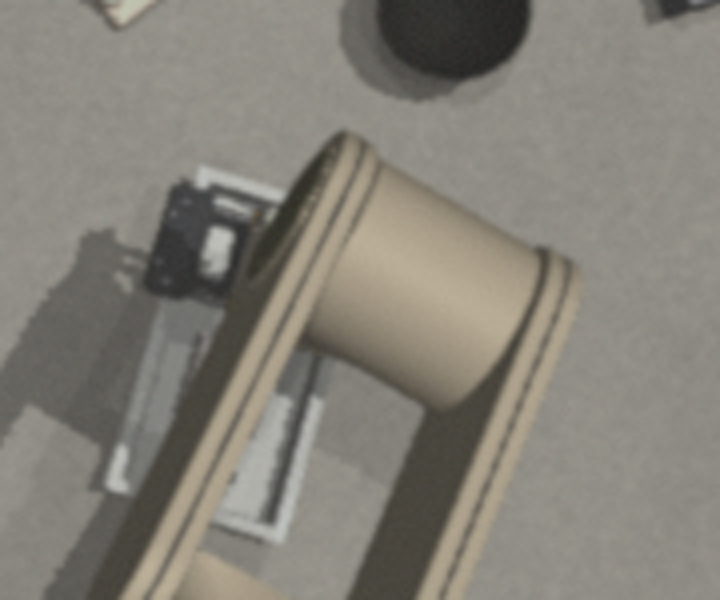

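The ingots are bunched ahead of the lip at about (190–250,230–265) in the crop. I'll push on to the end wall.

```bash
python3 -m inch '[-4,0,-0.3,0,0,0,0, -9,0,-0.7,0,0,0,0, -14,0,-1.0,0,0,0,0, -19,0,-1.4,0,0,0,0, -24,0,-1.7,0,0,0,0, -28,0,-2.0,0,0,0,0, -32,0,-2.3,0,0,0,0, -35,0,-2.5,0,0,0,0, -38,0,-2.7,0,0,0,0, -40,0,-2.9,0,0,0,0, -40,0,-2.9,0,0,0,0]' 50
python3 - <<'E'
from h import *
p,r=pose();print(p+r.apply(L),r.as_euler('zyx',degrees=True))
crop("side",240,230,380,320,5.5,"pics/k.png")
E
```

```text
t: 11.05
tool_pos: [0.4896, -0.2164, 0.0713]
ee_rot: [0.99, -0.139, 0.035, 0.005]
contact_force: [0.3, -0.8, 2.3]
gripper_width: 0.147
[ 0.3893091  -0.18762179  0.00201015] [ 16.06687878   3.88103502 178.86424887]
```

View pics/k.png

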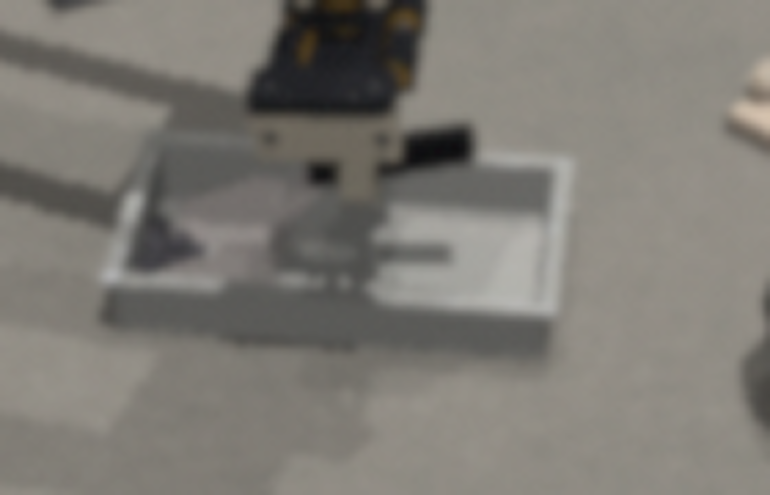

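```bash
python3 -m inch '[-2,0,-0.1,0,0,0,0, -4,0,-0.3,0,0,0,0, -6,0,-0.4,0,0,0,0, -8,0,-0.5,0,0,0,0, -8,0,-0.5,0,0,0,0]' 50
python3 -m inch '[-1,0,-0.1,0,0,0,0, -2,0,-0.1,0,0,0,0, -3,0,-0.2,0,0,0,0,-3,0,-0.2,0,0,0,0]' 50
python3 - <<'E'
from h import *
p,r=pose();print(p+r.apply(L),r.as_euler('zyx',degrees=True))
crop("side",240,230,380,320,5.5,"pics/l.png")
E
```

```text
t: 11.72
tool_pos: [0.4817, -0.2142, 0.0712]
ee_rot: [0.99, -0.139, 0.035, 0.005]
contact_force: [1.7, -1.0, 3.4]
gripper_width: 0.144
t: 12.22
tool_pos: [0.4792, -0.2134, 0.0715]
ee_rot: [0.99, -0.139, 0.035, 0.005]
contact_force: [3.7, -0.4, 3.9]
gripper_width: 0.147
[ 0.37892555 -0.1846629   0.00211709] [ 16.06563331   3.91442973 178.8494444 ]
```

View pics/l.png

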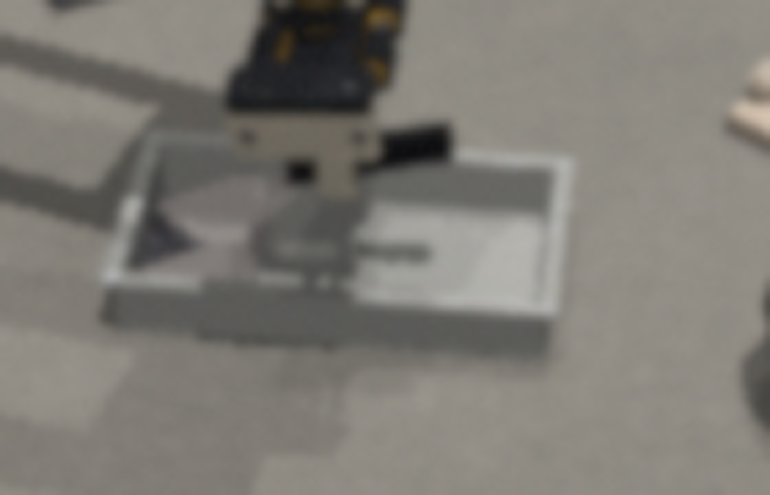

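The lip is at the end wall (3.7 N), and the ingots look to be in the bowl (dark area near (165,245)). Next I'll curl the lip up while lifting.

Run:
```python
from h import *
for x,z,t in((-.104,.006,0),(-.104,.013,-4),(-.104,.021,-8),(-.103,.031,-12),(-.101,.043,-15),(-.099,.055,-18),(-.095,.085,-18)): print(lipto(tray(x,.0012,z),-16.06,t))
```

```text
[ 6.9 -0.1  4.2  0.  -4.1  0. ]
[10.8 -0.1  5.2  0.  -8.1  0. ]
[ 14.3  -0.1   5.5   0.  -12.1   0. ]
[ 18.4  -0.1   4.    0.  -16.1   0. ]
[ 22.6  -0.1  -1.4   0.  -19.1   0. ]
[ 26.4  -0.1  -6.7   0.  -22.1   0. ]
[ 32.6  -0.1 -36.4   0.  -22.1   0. ]
```

```bash
python3 -m inch '[3.5,-0.1,2.1,0,-2,0,0, 6.9,-0.1,4.2,0,-4.1,0,0, 9,-0.1,4.7,0,-6.1,0,0, 10.8,-0.1,5.2,0,-8.1,0,0, 12.6,-0.1,5.4,0,-10.1,0,0, 14.3,-0.1,5.5,0,-12.1,0,0, 16.4,-0.1,4.8,0,-14.1,0,0, 18.4,-0.1,4,0,-16.1,0,0, 20.5,-0.1,1.3,0,-17.6,0,0, 22.6,-0.1,-1.4,0,-19.1,0,0, 24.5,-0.1,-4,0,-20.6,0,0, 26.4,-0.1,-6.7,0,-22.1,0,0, 26.4,-0.1,-6.7,0,-22.1,0,0]' 50
python3 - <<'E'
from h import *
p,r=pose();print(p+r.apply(L),r.as_euler('zyx',degrees=True))
crop("side",240,210,380,320,5.5,"pics/m.png")
E
```

```text
t: 13.9
tool_pos: [0.5046, -0.2207, 0.0802]
ee_rot: [0.978, -0.138, -0.155, -0.022]
contact_force: [0.0, 0.5, -2.9]
gripper_width: 0.142
[ 0.38661982 -0.18681413  0.05511346] [  16.80796225  -17.30826371 -174.89490348]
```

View pics/m.png

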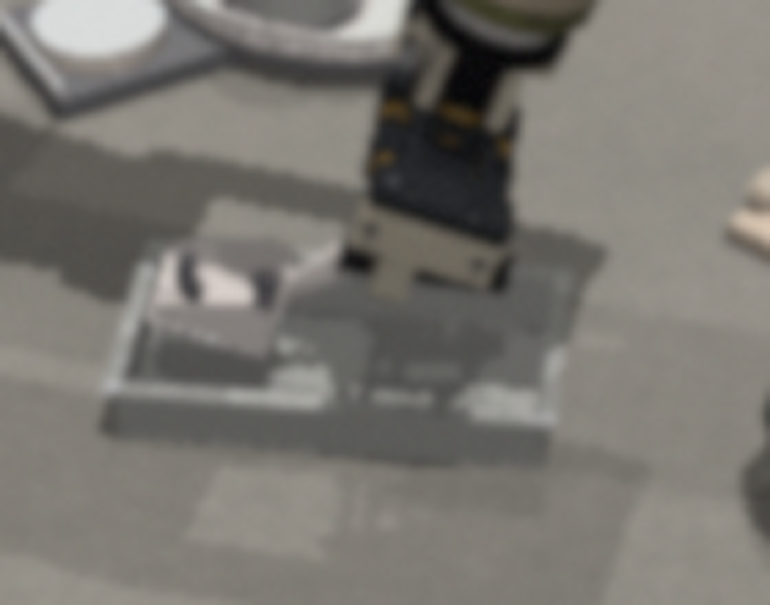

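Ingots are in the bowl, at about (190,280) and (265,285) in the crop. I'll tilt further so they settle against the back wall, then lift clear while still over the trough.

Run:
```python
from h import *
for x,z,t in((-.093,.075,-23),(-.085,.1,-28),(-.08,.15,-28)): print(lipto(tray(x,.0012,z),-16.06,t))
```

```text
[  4.3  -0.  -11.2   0.   -5.    0. ]
[  8.2  -0.  -27.3   0.  -10.    0. ]
[ -2.5  -0.  -76.4   0.  -10.    0. ]
```

```bash
python3 -m inch '[2,0,-5,0,-2.5,0,0, 4.3,0,-11.2,0,-5,0,0, 6,0,-19,0,-7.5,0,0, 8.2,0,-27.3,0,-10,0,0, 5,0,-40,0,-10,0,0, 2,0,-55,0,-10,0,0, -1,0,-68,0,-10,0,0, -2.5,0,-76,0,-10,0,0, -2.5,0,-76,0,-10,0,0, -2.5,0,-76,0,-10,0,0]' 50
python3 - <<'E'
from h import *
p,r=pose();print(p+r.apply(L),r.as_euler('zyx',degrees=True), np.mean([bot.state()["contact_force"]],0))
crop("side",240,190,380,320,4.5,"pics/n.png")
crop("top",300,160,480,310,4,"pics/n2.png")
E
```

```text
t: 15.2
tool_pos: [0.5244, -0.2262, 0.1526]
ee_rot: [0.961, -0.135, -0.24, -0.034]
contact_force: [-0.4, -0.6, -2.4]
gripper_width: 0.146
[ 0.40399698 -0.19165983  0.1492843 ] [  18.02625446  -26.87738439 -171.64527183] [-0.37259605 -0.61194915 -2.43823099]
```

View pics/n.png

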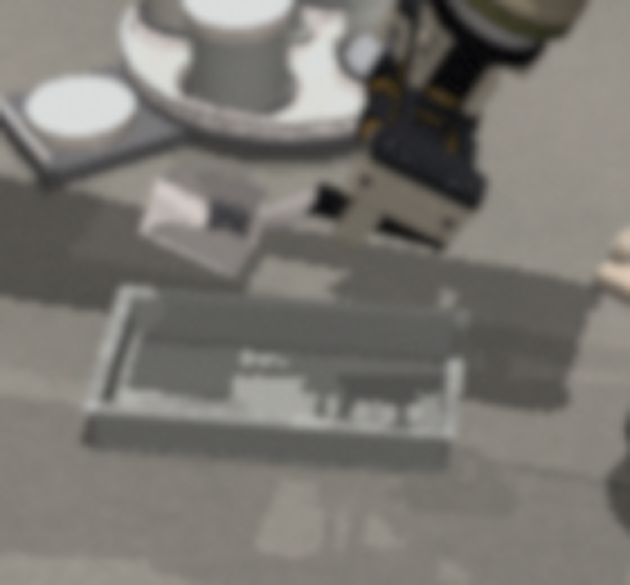

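View pics/n2.png

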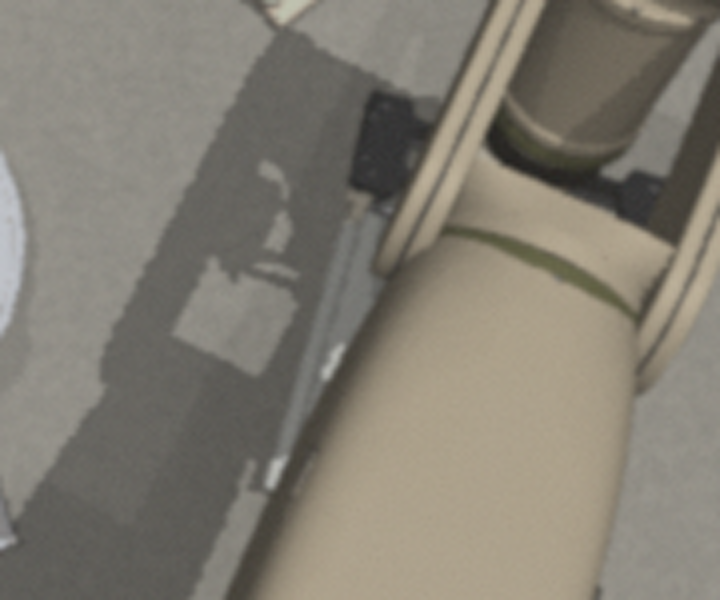

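All the ingots slid against the back wall (around (225,215)) and the trough floor looks empty. Next I'll plan the carry to the open jar.

Run:
```python
from h import *
p,r=pose(); l0=p+r.apply(L)
M=np.array([.619,.1315]); g=np.radians(12); l1=np.r_[M+.012*np.array([np.cos(g),np.sin(g)]),.20]
print(l1)
r0,a0=np.hypot(*l0[:2]),np.arctan2(l0[1],l0[0]);r1,a1=np.hypot(*l1[:2]),np.arctan2(l1[1],l1[0])
n=17
for k in range(1,n+1):
    s=k/n; s=s*s*(3-2*s); sz=min(1,k/8); 
    a=a0+s*(a1-a0); rr=r0+s*(r1-r0)
    print(lipto([rr*np.cos(a),rr*np.sin(a),l0[2]+sz*(.205-l0[2])],-16.06+s*28.06,-28+s*14).tolist())
```

```text
[0.63073777 0.13399494 0.2       ]
[-1.4, -3.1, -7.7, -0.1, 0.2, -0.2]
[0.8, -12.3, -17.8, -0.5, 0.6, -0.9]
[5.9, -27.0, -30.0, -1.0, 1.2, -2.0]
[12.9, -47.0, -43.7, -1.8, 2.1, -3.5]
[21.1, -72.0, -58.3, -2.6, 3.0, -5.2]
[29.5, -101.6, -73.4, -3.5, 4.1, -7.2]
[37.3, -135.2, -88.4, -4.4, 5.2, -9.3]
[43.9, -171.9, -102.8, -5.4, 6.4, -11.6]
[51.8, -210.8, -110.0, -6.2, 7.7, -13.9]
[57.5, -250.6, -116.1, -7.1, 8.9, -16.2]
[60.9, -290.0, -120.7, -7.8, 10.0, -18.4]
[62.2, -327.4, -124.0, -8.5, 11.0, -20.5]
[61.7, -361.4, -126.1, -9.0, 12.0, -22.4]
[60.1, -390.3, -127.2, -9.5, 12.7, -24.0]
[58.2, -412.7, -127.7, -9.8, 13.3, -25.2]
[56.5, -427.2, -127.7, -10.0, 13.7, -25.9]
[55.9, -432.3, -127.7, -10.1, 13.8, -26.2]
```

```bash
python3 -m inch '[-1.4,-3,-7.7,-0.1,0.2,-0.2,0, 0.8,-12,-18,-0.5,0.6,-0.9,0, 6,-27,-30,-1,1.2,-2,0, 13,-47,-44,-1.8,2.1,-3.5,0, 21,-72,-58,-2.6,3,-5.2,0, 29.5,-101.6,-73,-3.5,4.1,-7.2,0, 37,-135,-88,-4.4,5.2,-9.3,0, 44,-172,-103,-5.4,6.4,-11.6,0, 52,-211,-110,-6.2,7.7,-13.9,0, 57.5,-250.6,-116,-7.1,8.9,-16.2,0, 61,-290,-120.7,-7.8,10,-18.4,0, 62,-327,-124,-8.5,11,-20.5,0, 61.7,-361,-126,-9,12,-22.4,0, 60,-390,-127,-9.5,12.7,-24,0, 58,-412.7,-127.7,-9.8,13.3,-25.2,0, 56.5,-427,-127.7,-10,13.7,-25.9,0, 55.9,-432.3,-127.7,-10.1,13.8,-26.2,0, 55.9,-432.3,-127.7,-10.1,13.8,-26.2,0, 55.9,-432.3,-127.7,-10.1,13.8,-26.2,0]' 50
python3 - <<'E'
from h import *
p,r=pose();print(p+r.apply(L),r.as_euler('zyx',degrees=True), bot.state()["q"])
print(proj("side",p+r.apply(L)),proj("side",[.619,.1315,.114]))
crop("side",230,110,390,240,5,"pics/o.png")
crop("top",180,130,360,280,4,"pics/o2.png")
E
```

```text
t: 17.68
tool_pos: [0.7489, 0.1581, 0.2385]
ee_rot: [0.987, 0.103, -0.121, 0.013]
contact_force: [-0.4, -0.3, -2.0]
gripper_width: 0.148
[0.63072303 0.13312849 0.20499808] [-12.2678165  -13.71946287 177.00802579] [ 0.14827666  0.9391153   0.42176422 -0.01682001  2.02517104  1.50571678]
[[330.56337933 158.13643826]] [[326.93495525 182.4984425 ]]
```

View pics/o.png

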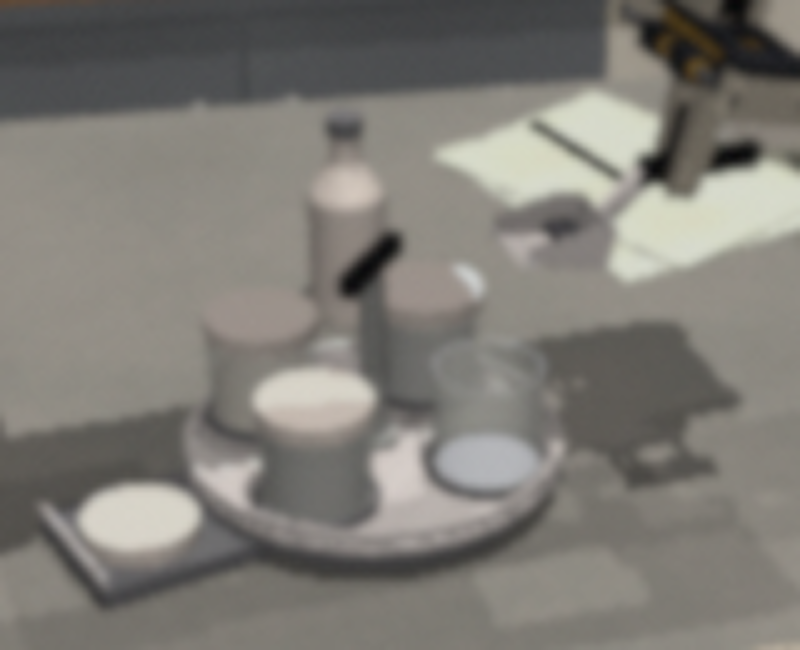

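View pics/o2.png

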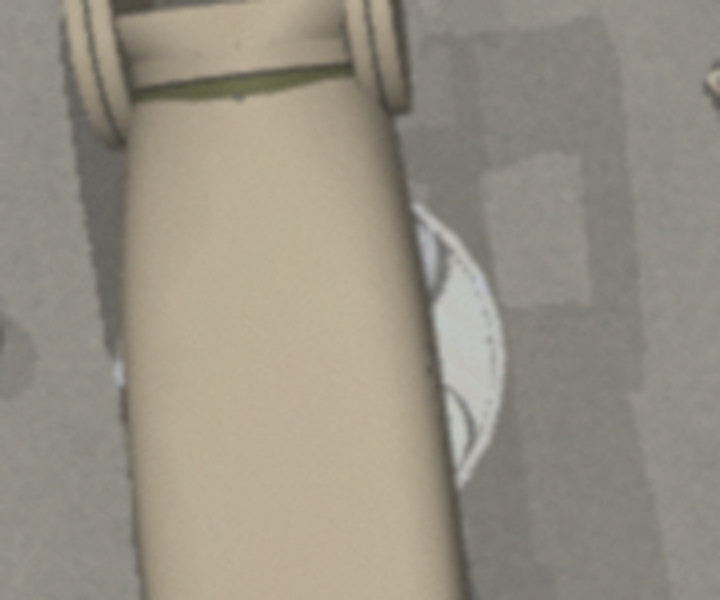

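The mouth ellipse centre in the side crop, (489,364), maps to (327.8,182.8); I predicted (326.9,182.5), so that agrees. The load is still at the back of the bowl at (565,225). Next is the lowering and tipping motion.

Run:
```python
from h import *
for z,t in((.19,-14),(.165,-13),(.145,-10),(.132,-5),(.124,3),(.124,12),(.124,21),(.124,30),(.124,39),(.124,48),(.124,56),(.124,62)): print(lipto([.630,.1335,z],12,t).tolist())
```

```text
[3.0, -0.7, 14.7, 0.0, 0.0, -0.1]
[8.0, -0.7, 37.1, 0.0, 1.0, -0.1]
[9.3, -0.7, 50.9, 0.0, 4.0, -0.1]
[6.0, -0.7, 54.7, 0.0, 9.0, -0.1]
[-3.9, -0.7, 49.6, 0.0, 17.0, -0.1]
[-19.2, -0.7, 37.2, 0.0, 26.0, -0.1]
[-36.2, -0.7, 27.4, 0.0, 35.0, -0.1]
[-54.6, -0.6, 20.4, 0.0, 44.0, -0.1]
[-73.8, -0.6, 16.3, 0.1, 53.0, -0.1]
[-93.4, -0.6, 15.3, 0.1, 62.0, -0.1]
[-110.8, -0.5, 17.0, 0.1, 70.0, -0.1]
[-123.6, -0.5, 19.9, 0.1, 76.0, -0.1]
```

```bash
python3 -m inch '[3,-0.7,14.7,0,0,-0.1,0, 8,-0.7,37,0,1,-0.1,0, 9.3,-0.7,51,0,4,-0.1,0, 6,-0.7,54.7,0,9,-0.1,0, -3.9,-0.7,49.6,0,17,-0.1,0, -19.2,-0.7,37.2,0,26,-0.1,0, -36.2,-0.7,27.4,0,35,-0.1,0, -54.6,-0.6,20.4,0,44,-0.1,0, -73.8,-0.6,16.3,0,53,-0.1,0, -93.4,-0.6,15.3,0,62,-0.1,0, -110.8,-0.5,17,0,70,-0.1,0, -123.6,-0.5,19.9,0,76,-0.1,0, -123.6,-0.5,19.9,0,76,-0.1,0, -123.6,-0.5,19.9,0,76,-0.1,0, -123.6,-0.5,19.9,0,76,-0.1,0]' 50
python3 - <<'E'
from h import *
p,r=pose();print(p+r.apply(L),r.as_euler('zyx',degrees=True), bot.state()["q"])
crop("side",230,110,390,240,5,"pics/p.png")
E
```

```text
t: 19.65
tool_pos: [0.6285, 0.1329, 0.2523]
ee_rot: [0.852, 0.09, 0.513, -0.053]
contact_force: [0.1, -0.5, -0.7]
gripper_width: 0.145
[0.63203525 0.13334783 0.12708656] [ -24.44674468   59.83549831 -158.66417923] [ 0.04816615 -0.57397496  2.41211096  0.56791117  0.26520665  0.94106273]
```

View pics/p.png

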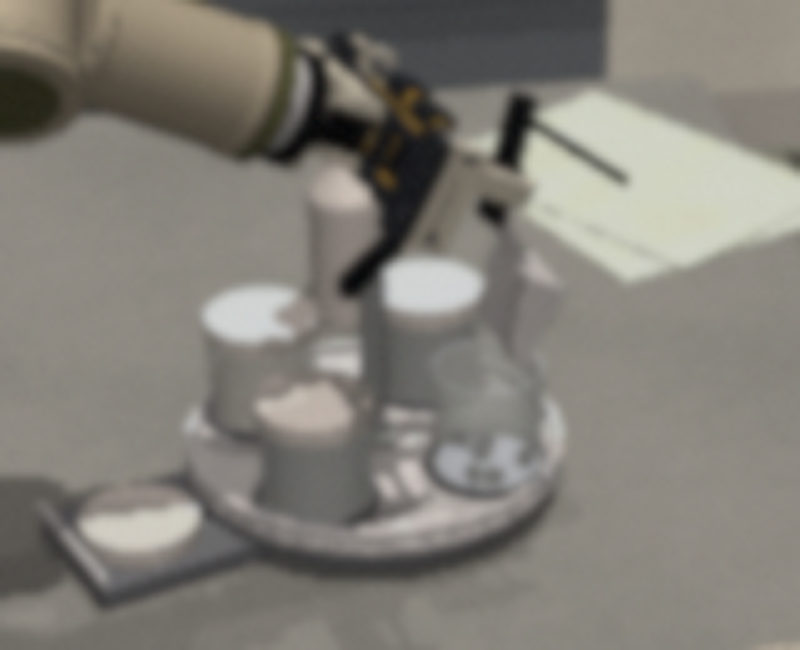

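```bash
python3 -m inch '[0,0,0,0,0,0,0, 0,0,0,0,0,0,0, 0,0,0,0,0,0,0]' 50
python3 - <<'E'
from h import *
crop("side",300,150,350,215,9,"pics/q.png")
print(lipto([.63,.1335,.127],12,30),lipto([.63,.1335,.14],12,0),lipto([.63,.1335,.205],12,0))
E
```

```text
t: 20.08
tool_pos: [0.6284, 0.133, 0.2519]
ee_rot: [0.852, 0.09, 0.513, -0.053]
contact_force: [0.1, 0.4, -1.7]
gripper_width: 0.15
[ 15.8  -0.1  65.5   0.1 -32.1   0.1] [ 7.800e+00 -2.000e-01  1.213e+02  1.000e-01 -6.210e+01  1.000e-01] [ 65.2  -0.1  90.8   0.1 -62.1   0.1]
```

View pics/q.png

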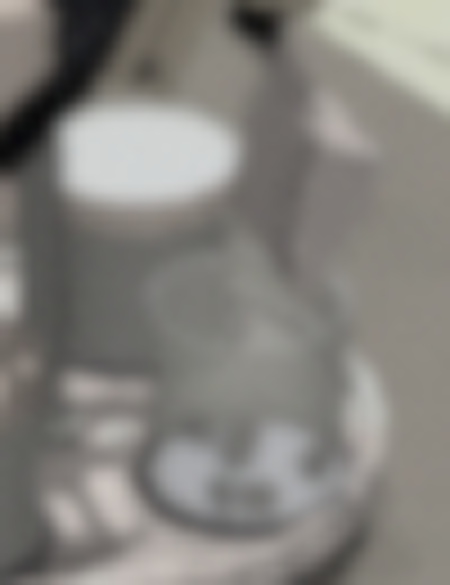

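Several ingots are visible on the jar floor, at (240,450), (245,495) and (320,460). I'll raise and level the scoop.

Run:
```python
from h import *
for z,t in((.13,54),(.138,46),(.146,38),(.155,30),(.165,22),(.18,14),(.195,7),(.21,0)): print(lipto([.632,.1335,z],12,t).tolist())
```

```text
[10.8, 0.3, 14.5, 0.0, -8.1, 0.1]
[23.1, 0.3, 27.4, 0.1, -16.1, 0.1]
[33.1, 0.3, 40.9, 0.1, -24.1, 0.1]
[41.5, 0.3, 54.1, 0.1, -32.1, 0.1]
[48.3, 0.3, 66.8, 0.1, -40.1, 0.1]
[57.2, 0.3, 76.7, 0.1, -48.1, 0.1]
[64.7, 0.3, 83.9, 0.1, -55.1, 0.1]
[70.6, 0.4, 90.2, 0.1, -62.1, 0.1]
```

```bash
python3 -m inch '[10.8,0.3,14.5,0,-8,0.1,0, 23,0.3,27.4,0,-16,0.1,0, 33,0.3,41,0,-24,0.1,0, 41.5,0.3,54,0,-32,0.1,0, 48.3,0.3,66.8,0,-40,0.1,0, 57.2,0.3,76.7,0,-48,0.1,0, 64.7,0.3,84,0,-55,0.1,0, 70.6,0.4,90.2,0,-62,0.1,0, 70.6,0.4,90.2,0,-62,0.1,0, 70.6,0.4,90.2,0,-62,0.1,0]' 50
python3 - <<'E'
from h import *
p,r=pose();print(p+r.apply(L),r.as_euler('zyx',degrees=True))
crop("side",280,130,380,220,8,"pics/r.png")
crop("side",240,230,380,320,5.5,"pics/r2.png")
crop("top",340,160,520,310,4,"pics/r3.png")
E
```

```text
t: 21.38
tool_pos: [0.7386, 0.1562, 0.271]
ee_rot: [0.995, 0.104, 0.001, 0.0]
contact_force: [-0.1, 0.1, -0.8]
gripper_width: 0.144
[0.63213404 0.13358602 0.20899576] [-1.19340520e+01  1.19476906e-01  1.79968931e+02]
```

View pics/r.png

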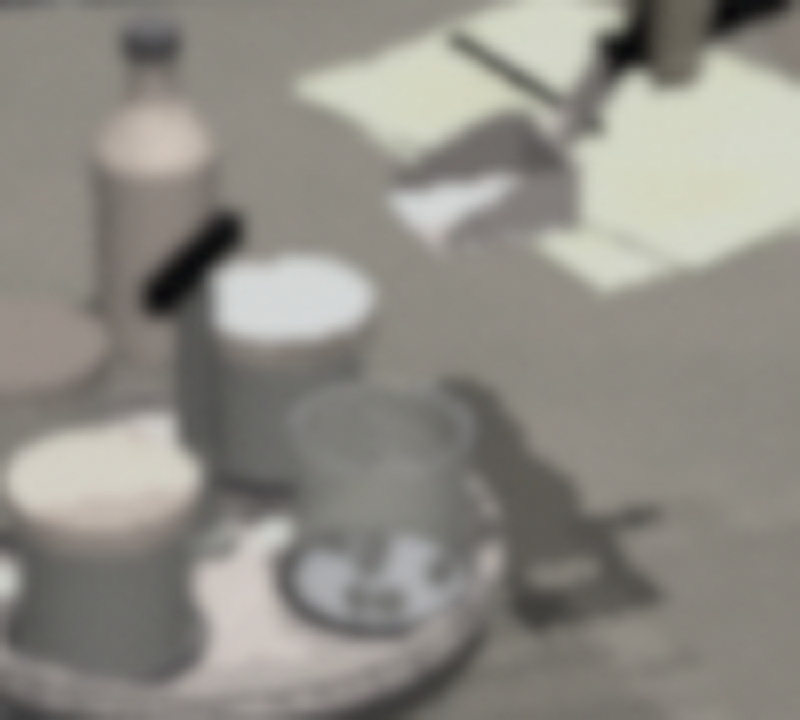

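View pics/r2.png

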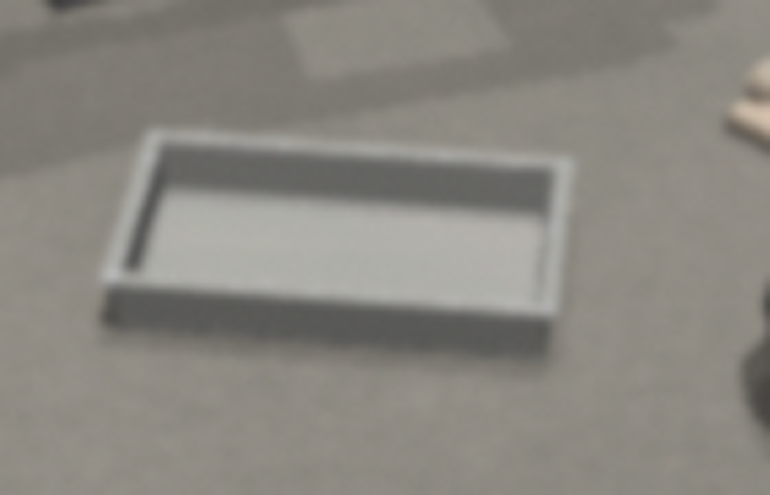

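View pics/r3.png

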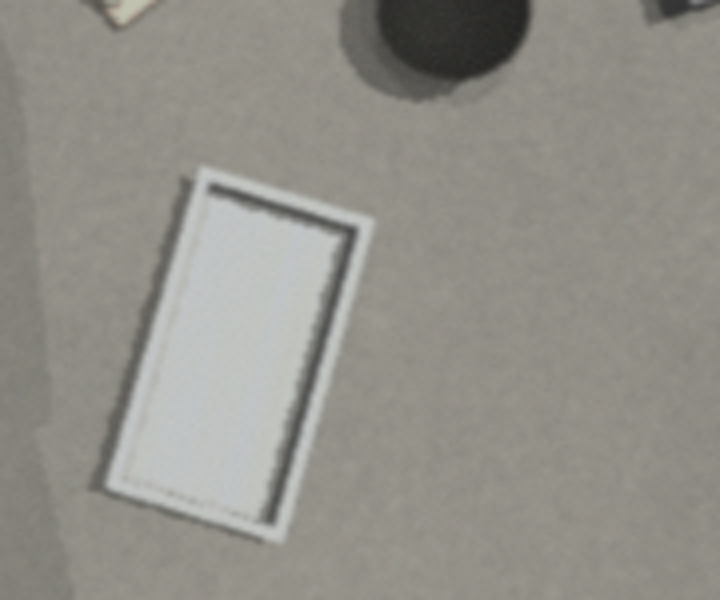

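The jar holds the ingots (seen around (375,550), (375,605) and (440,570)), and both the trough and the scoop are empty. I'll take the scoop back to its first spot.

Run:
```python
from h import *
p,r=pose(); l0=p+r.apply(L); l1=np.array([.461,-.4140,.12])
r0,a0=np.hypot(*l0[:2]),np.arctan2(l0[1],l0[0]);r1,a1=np.hypot(*l1[:2]),np.arctan2(l1[1],l1[0])
n=16
for k in range(1,n+1):
    s=k/n; s=s*s*(3-2*s); sz=max(0,(k-8)/8); 
    a=a0+s*(a1-a0); rr=r0+s*(r1-r0)
    print(lipto([rr*np.cos(a),rr*np.sin(a),l0[2]+sz*(l1[2]-l0[2])],12-s*19,0).tolist())
```

```text
[-0.0, 7.2, 0.5, 0.1, -0.3, 0.1]
[-1.4, 27.5, 0.6, 0.1, -0.3, 0.7]
[-4.6, 59.0, 0.6, 0.1, -0.3, 1.7]
[-10.8, 99.5, 0.6, 0.1, -0.3, 2.9]
[-21.2, 146.7, 0.6, 0.1, -0.3, 4.3]
[-36.6, 198.2, 0.6, 0.1, -0.3, 5.9]
[-57.2, 251.5, 0.6, 0.1, -0.3, 7.7]
[-82.9, 304.5, 0.5, 0.0, -0.3, 9.4]
[-112.8, 354.8, 11.9, 0.0, -0.3, 11.2]
[-145.7, 400.7, 23.3, 0.0, -0.3, 12.9]
[-179.6, 440.8, 34.7, 0.0, -0.3, 14.5]
[-212.3, 474.4, 46.1, 0.0, -0.3, 16.0]
[-241.6, 500.8, 57.5, 0.0, -0.3, 17.2]
[-265.2, 519.9, 68.9, 0.0, -0.3, 18.1]
[-280.8, 531.6, 80.3, 0.0, -0.3, 18.7]
[-286.4, 535.7, 91.8, 0.0, -0.3, 18.9]
```

```bash
python3 -m inch '[0,7,0.5,0,-0.3,0.1,0, -1.4,27.5,0.6,0,-0.3,0.7,0, -4.6,59,0.6,0,-0.3,1.7,0, -11,99.5,0.6,0,-0.3,2.9,0, -21,147,0.6,0,-0.3,4.3,0, -36.6,198,0.6,0,-0.3,5.9,0, -57,251.5,0.6,0,-0.3,7.7,0, -83,304.5,0.6,0,-0.3,9.4,0, -113,355,12,0,-0.3,11.2,0, -146,400.7,23,0,-0.3,12.9,0, -179.6,441,35,0,-0.3,14.5,0, -212,474,46,0,-0.3,16,0, -241.6,501,57.5,0,-0.3,17.2,0, -265,520,69,0,-0.3,18.1,0, -281,531.6,80,0,-0.3,18.7,0, -286.4,535.7,91.8,0,-0.3,18.9,0, -286.4,535.7,91.8,0,-0.3,18.9,0, -286.4,535.7,91.8,0,-0.3,18.9,0]' 50
python3 - <<'E'
from h import *
p,r=pose();print(p+r.apply(L),r.as_euler('zyx',degrees=True),bot.state()["contact_force"])
crop("side",260,220,440,370,4,"pics/s.png")
crop("top",200,165,320,315,4,"pics/s2.png")
print(lipto([.461,-.414,.004],-7,0),lipto([.461,-.414,.0005],-7,0))
E
```

```text
t: 23.78
tool_pos: [0.5701, -0.4264, 0.1821]
ee_rot: [0.998, -0.06, 0.0, 0.0]
contact_force: [-0.2, 0.7, -1.1]
gripper_width: 0.147
[ 0.4618698  -0.41338329  0.12026736] [6.88687558e+00 1.98146414e-02 1.79977588e+02] [-0.18127461  0.74190643 -1.08830147]
[-1.100e+00  7.000e-01  1.168e+02  1.000e-01 -1.000e-01  1.000e-01] [-1.100e+00  7.000e-01  1.203e+02  1.000e-01 -1.000e-01  1.000e-01]
```

View pics/s.png

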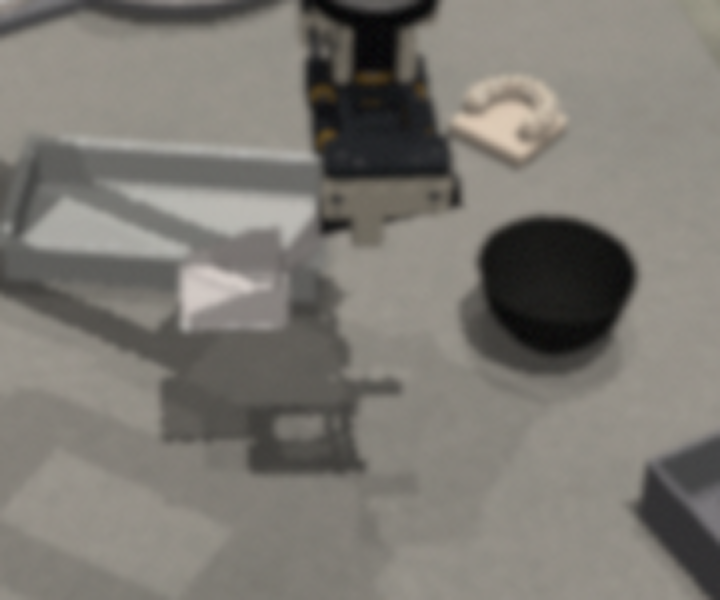

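View pics/s2.png

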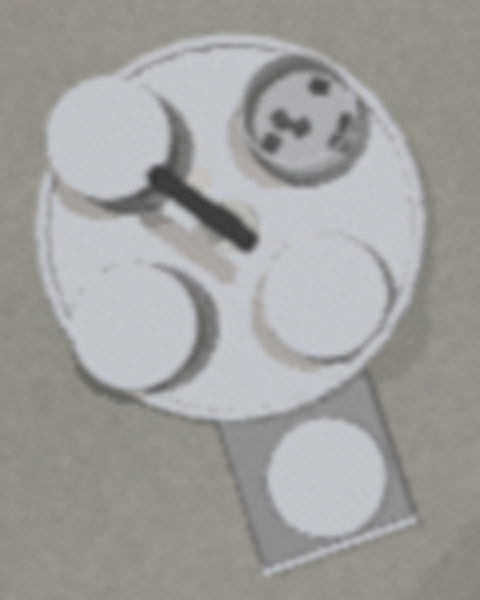

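The top view shows all six ingots in the jar, within (270–345,85–145), and the turntable has not turned. I'll lay the scoop down.

```bash
python3 -m inch '[-0.5,0.3,25,0,-0.1,0,0, -1,0.7,55,0,-0.1,0,0, -1.1,0.7,80,0,-0.1,0,0, -1.1,0.7,100,0,-0.1,0,0, -1.1,0.7,112,0,-0.1,0,0, -1.1,0.7,117,0,-0.1,0,0, -1.1,0.7,118.5,0,-0.1,0,0, -1.1,0.7,119.5,0,-0.1,0,0, -1.1,0.7,120.3,0,-0.1,0,0, -1.1,0.7,120.3,0,-0.1,0,0]' 50
python3 - <<'E'
from h import *
p,r=pose();print(p+r.apply(L),r.as_euler('zyx',degrees=True))
E
```

```text
t: 25.12
tool_pos: [0.5693, -0.4274, 0.0626]
ee_rot: [0.998, -0.06, -0.0, 0.001]
contact_force: [-0.7, -0.4, -1.8]
gripper_width: 0.145
[ 0.46104424 -0.41442652  0.00089105] [ 6.88190780e+00 -3.07683131e-02  1.79936143e+02]
```

```bash
python3 -m inch '[0,0,1,0,0,0,0, 0,0,1,0,0,0,0]' 50
python3 -m inch '[0,0,0.7,0,0,0,0, 0,0,0.7,0,0,0,0]' 50
```

```text
t: 25.38
tool_pos: [0.5694, -0.4276, 0.0619]
ee_rot: [0.998, -0.06, -0.0, 0.001]
contact_force: [0.1, -0.8, -0.6]
gripper_width: 0.146
t: 25.62
tool_pos: [0.5696, -0.4277, 0.0616]
ee_rot: [0.998, -0.06, 0.0, 0.001]
contact_force: [-0.5, 0.2, 1.0]
gripper_width: 0.144
```

Now it rests on the bench, with the vertical force reversed. I'll open to half, check, and retreat.

```bash
python3 -m inch '[0,0,0,0,0,0,0.5, 0,0,0,0,0,0,0.5, 0,0,0,0,0,0,0.6, 0,0,0,0,0,0,0.6, 0,0,0,0,0,0,0.6, 0,0,-8,0,0,0,0.6, 0,0,-25,0,0,0,0.6, 0,0,-50,0,0,0,0.6, 0,0,-85,0,0,0,0.6, 0,0,-130,0,0,0,0.6, 0,0,-175,0,0,0,0.6, 0,0,-210,0,0,0,0.6, 0,0,-210,0,0,0,0.6]' 50
python3 - <<'E'
from h import *
crop("side",260,220,440,370,4,"pics/t.png")
print(bot.state()["q"],bot.state()["tool_pos"])
print(rel([.546,.182,.28],down(-124.4)))
E
```

```text
t: 27.25
tool_pos: [0.5712, -0.4286, 0.2786]
ee_rot: [0.998, -0.06, 0.004, 0.004]
contact_force: [0.5, -0.1, 1.0]
gripper_width: 0.603
[-7.15013907e-01  4.25287809e-01  1.06259296e+00 -1.19597867e-03
  1.64692101e+00  9.75777678e-01] [ 0.57041538 -0.42804989  0.27531676]
[-9.730e+01 -6.027e+02 -8.100e+00 -1.000e-01 -5.000e-01  1.175e+02]
```

View pics/t.png

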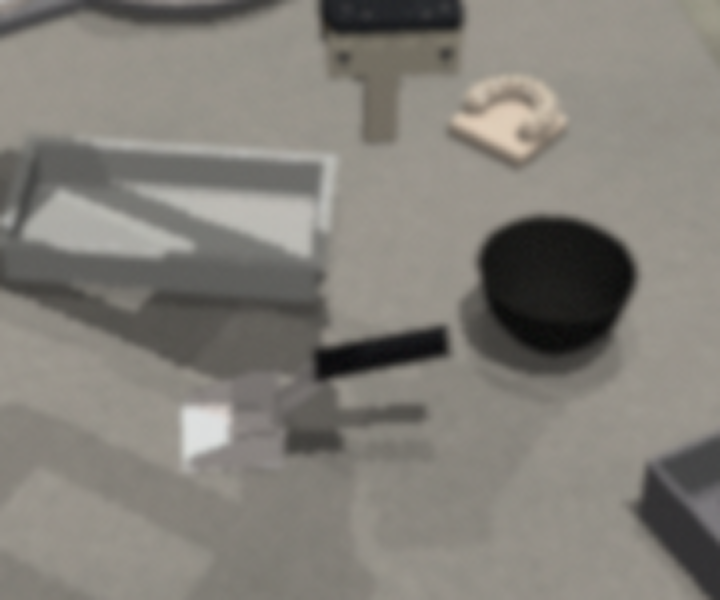

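The scoop lies flat with its handle free. To grip the T-handle I need joint 6 near -127°, so that the turntable can then be turned about 125° clockwise within its range. I'll swing over in two stages.

```bash
python3 -m inch '[-2,-10,0,0,0,-4,0.6, -5,-32,0,0,0,-10,0.6, -11,-70,-2,0,0,-18,0.6, -19,-115,-4,0,0,-27,0.6, -27,-165,-6,0,0,-36,0.6, -35,-218,-8,0,0,-45,0.6, -44,-272,-8,0,0,-54,0.6, -53,-326,-8,0,0,-63,0.6, -61,-380,-8,0,0,-72,0.6, -70,-432,-8,0,0,-81,0.6, -78,-482,-8,0,0,-90,0.6, -85,-527,-8,0,0,-98,0.6, -91,-563,-8,0,0,-106,0.6, -95,-588,-8,0,0,-113,0.6, -97,-600,-8,0,0,-118,0.6, -97.3,-602.7,-8.1,0,0,-120,0.6, -97.3,-602.7,-8.1,0,0,-120,0.6]' 50
python3 - <<'E'
from h import *
print(np.degrees(bot.state()["q"]),bot.state()["tool_pos"])
print(rel([.546,.182,.28],down(-124.4)))
E
```

```text
t: 29.42
tool_pos: [0.5456, 0.1817, 0.2792]
ee_rot: [0.551, 0.834, -0.002, 0.003]
contact_force: [-0.7, -0.7, -0.3]
gripper_width: 0.599
[13.53992735  2.69560108 85.49821474 -0.3680397  91.71350621 -9.53515272] [0.54564646 0.18166371 0.27921557]
[   0.2    0.5   -0.8   -0.4    0.3 -122.5]
```

```bash
python3 -m inch '[0,0,0,0,0,-8,0.6, 0,0,0,0,0,-17,0.6, 0,0,0,0,0,-27,0.6, 0,0,0,0,0,-37,0.6, 0,0,0,0,0,-47,0.6, 0,0,0,0,0,-57,0.6, 0,0,0,0,0,-67,0.6, 0,0,0,0,0,-77,0.6, 0,0,0,0,0,-87,0.6, 0,0,0,0,0,-97,0.6, 0,0,0,0,0,-106,0.6, 0,0,0,0,0,-115,0.6, 0,0,0,0,0,-120,0.6, 0.2,0.5,0,0,0,-122.5,0.6, 0.2,0.5,0,0,0,-122.5,0.6]' 50
python3 - <<'E'
from h import *
print(np.degrees(bot.state()["q"]),bot.state()["tool_pos"])
print(rel([.546,.182,.168],down(-124.4)))
crop("side",230,90,390,240,4.5,"pics/u.png")
E
```

```text
t: 31.3
tool_pos: [0.5461, 0.1812, 0.279]
ee_rot: [-0.465, 0.885, -0.003, -0.0]
contact_force: [0.9, 0.5, 0.8]
gripper_width: 0.6
[  13.49216073    2.75709668   85.45383824   -0.37805026   91.71124538
 -131.93824736] [0.54609281 0.18121428 0.27903116]
[ -1.    1.2 111.   -0.3  -0.2  -0.2]
```

View pics/u.png

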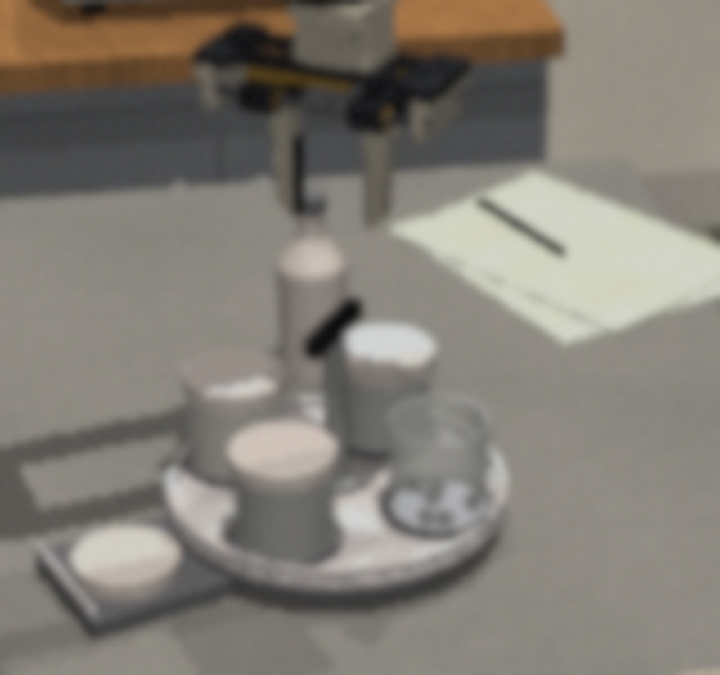

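The jaws are across the bar. The post under it is wider than the bar, so I'll keep the fingertips just above the bar's underside, at TCP z of about 0.180.

```bash
python3 -m inch '[-0.5,0.6,20,-0.2,-0.1,0,0.6, -1,1,50,-0.3,-0.2,-0.2,0.6, -1,1.2,75,-0.3,-0.2,-0.2,0.6, -1,1.2,90,-0.3,-0.2,-0.2,0.6, -1,1.2,97,-0.3,-0.2,-0.2,0.6, -1,1.2,98.5,-0.3,-0.2,-0.2,0.6, -1,1.2,98.5,-0.3,-0.2,-0.2,0.6]' 40
python3 - <<'E'
from h import *
print(bot.state()["tool_pos"],bot.state()["contact_force"])
crop("side",250,120,350,220,6,"pics/v.png")
E
```

```text
t: 32.22
tool_pos: [0.5465, 0.1824, 0.1815]
ee_rot: [-0.466, 0.885, -0.0, 0.001]
contact_force: [-0.1, -0.1, 0.7]
gripper_width: 0.603
[0.54649311 0.18238627 0.18148181] [-0.09553599 -0.06802454  0.73500726]
```

View pics/v.png

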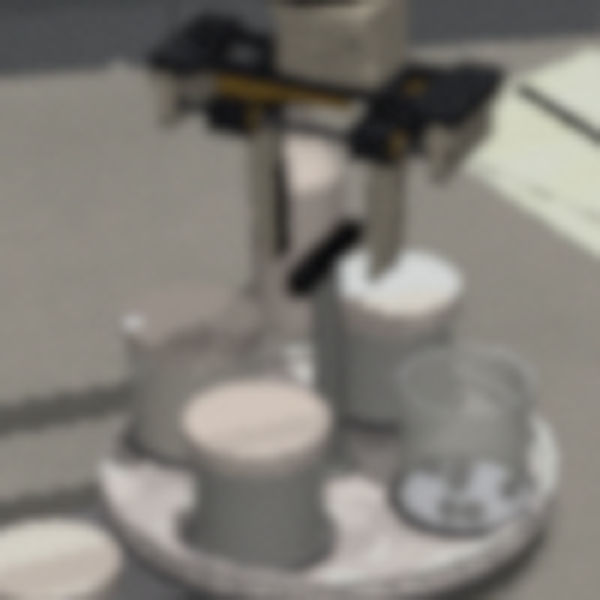

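The fingers straddle the bar, which runs (295,285)–(355,235) in the crop. Closing now.

```bash
python3 -m inch '[0,0,1,0,0,0,0.4, 0,0,1,0,0,0,0.3, 0,0,1,0,0,0,0.2, 0,0,1,0,0,0,0, 0,0,1,0,0,0,0, 0,0,1,0,0,0,0, 0,0,1,0,0,0,0, 0,0,1,0,0,0,0, 0,0,1,0,0,0,0, 0,0,1,0,0,0,0]' 40
python3 - <<'E'
from h import *
s=bot.state();print(s["tool_pos"],s["contact_force"],s["torque"],s["gripper_width"]*93)
crop("top",200,165,320,315,4,"pics/w.png")
E
```

```text
t: 33.52
tool_pos: [0.545, 0.1835, 0.1806]
ee_rot: [-0.467, 0.884, 0.001, -0.0]
contact_force: [-8.1, 2.3, 5.2]
gripper_width: 0.145
[0.5449702  0.18349936 0.18057802] [-8.09707437  2.29815445  5.15137844] [ 0.83894516  1.27733463 -0.01721319] 13.519031767391418
```

Gripped (13.5 mm, against the 14 mm bar). The pull of about 8 N comes from roughly 2 mm of centring error, and the next call starts from the measured pose, which relieves it. I'll turn clockwise in two stages.

```bash
python3 -m inch '[0,0,0,0,0,0,0, 0,0,0,0,0,1,0, 0,0,0,0,0,3,0, 0,0,0,0,0,6,0, 0,0,0,0,0,10,0, 0,0,0,0,0,15,0, 0,0,0,0,0,20,0, 0,0,0,0,0,25,0, 0,0,0,0,0,30,0, 0,0,0,0,0,35,0, 0,0,0,0,0,40,0, 0,0,0,0,0,45,0, 0,0,0,0,0,50,0, 0,0,0,0,0,55,0, 0,0,0,0,0,58,0, 0,0,0,0,0,60,0, 0,0,0,0,0,61,0, 0,0,0,0,0,61,0]' 40
python3 - <<'E'
from h import *
s=bot.state();print(s["tool_pos"],s["contact_force"],s["torque"],s["gripper_width"]*93,np.degrees(s["q"][5]))
p,r=pose(); x=r.apply([1,0,0]); print(np.degrees(np.arctan2(x[1],x[0])))
crop("side",230,90,390,240,4.5,"pics/x.png")
E
```

```text
t: 35.83
tool_pos: [0.545, 0.1834, 0.1806]
ee_rot: [0.047, 0.999, 0.001, -0.001]
contact_force: [-0.8, -0.7, 0.0]
gripper_width: 0.15
[0.54501056 0.18343282 0.18058582] [-0.83211498 -0.67182158  0.03507824] [ 0.1108779   0.02560612 -0.00274129] 13.91488221473293 -71.2234485154403
174.64091460809627
```

View pics/x.png

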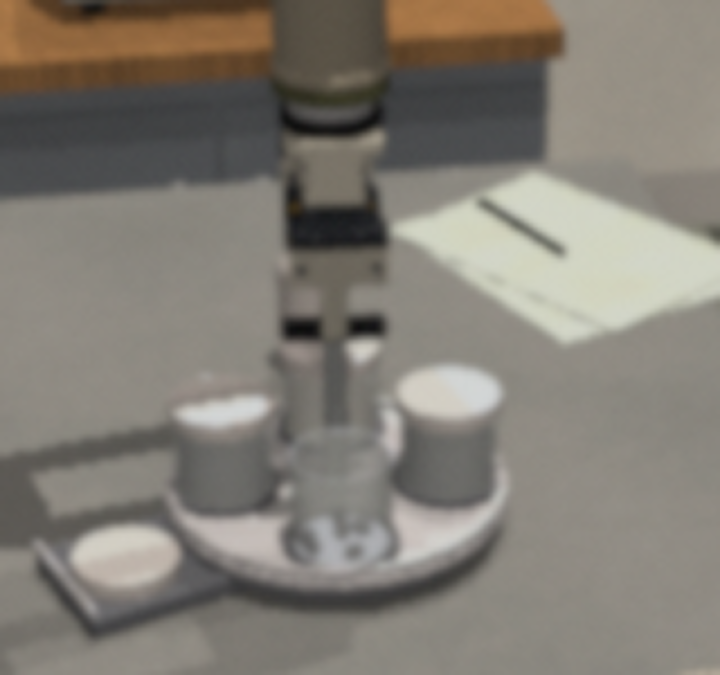

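The turntable follows, with the jar at the near side (340,500 in the crop). I'll turn the remaining 64° or so.

```bash
python3 -m inch '[0,0,0,0,0,1,0, 0,0,0,0,0,3,0, 0,0,0,0,0,6,0, 0,0,0,0,0,10,0, 0,0,0,0,0,15,0, 0,0,0,0,0,20,0, 0,0,0,0,0,25,0, 0,0,0,0,0,30,0, 0,0,0,0,0,35,0, 0,0,0,0,0,40,0, 0,0,0,0,0,45,0, 0,0,0,0,0,50,0, 0,0,0,0,0,55,0, 0,0,0,0,0,59,0, 0,0,0,0,0,62,0, 0,0,0,0,0,63.5,0, 0,0,0,0,0,63.8,0, 0,0,0,0,0,63.8,0, 0,0,0,0,0,63.8,0]' 40
python3 - <<'E'
from h import *
s=bot.state();print(s["tool_pos"],s["contact_force"],s["torque"],s["gripper_width"]*93,np.degrees(s["q"][5]))
p,r=pose(); x=r.apply([1,0,0]); print(np.degrees(np.arctan2(x[1],x[0])))
im=bot.get_image("side")[:,:,::-1]; cv2.imwrite("pics/side_end.png",im)
crop("side",230,110,390,260,5,"pics/y.png",im)
t=bot.get_image("top")[:,:,::-1]
crop("top",180,120,400,320,3.6,"pics/y2.png",t)
# predicted axis / ledge line / mouth in side view
b=np.radians(20.8); ax=np.array([.545,.1834]); f=-np.array([np.cos(b),np.sin(b)])
for n,o,sc in(("side",(230,110),5),("top",(180,120),3.6)):
    for nm,q in(("mouth",np.r_[ax+.088*f,.114]),("ledge",np.r_[ax+.235*f,.027]),("lid",np.r_[ax+.185*f,.033])): print(n,nm,(proj(n,q)[0]-o+.5)*sc)
E
```

```text
t: 38.25
tool_pos: [0.545, 0.1833, 0.1806]
ee_rot: [0.567, 0.823, 0.0, -0.001]
contact_force: [-2.7, -1.6, 0.6]
gripper_width: 0.146
[0.5449684  0.18333194 0.18059447] [-2.69397857 -1.56311451  0.62530453] [-0.2759589   0.13314616  0.04455149] 13.560703949292487 -7.460276516477289
110.87314697217707
side mouth [255.06005658 369.62868699]
side ledge [ 65.04871365 537.64846944]
side lid [132.27349235 509.49904928]
top mouth [305.51285456 474.81596831]
top ledge [380.82099887 658.66509595]
top lid [358.73180917 596.58613038]
```

View pics/y.png

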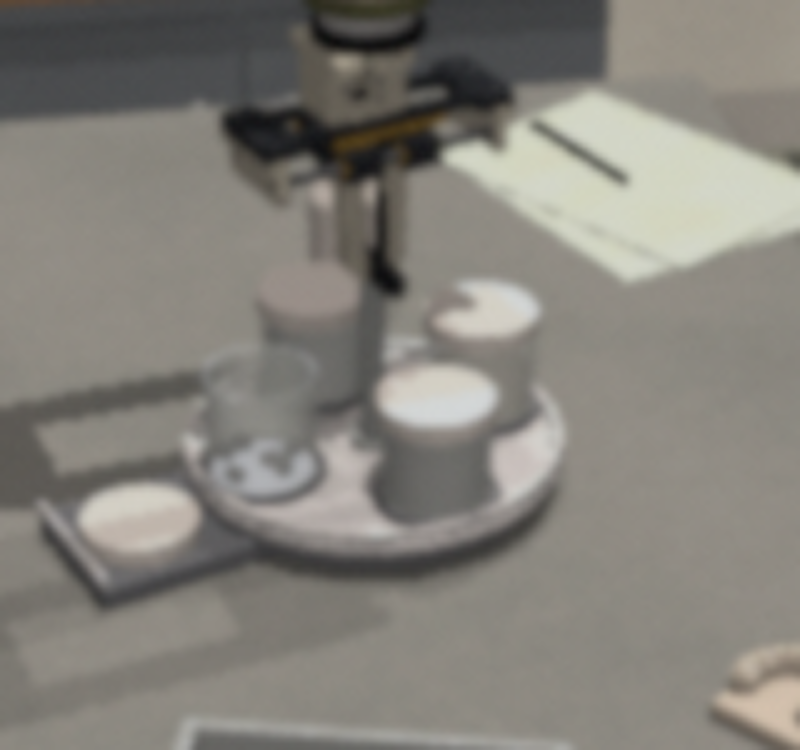

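View pics/y2.png

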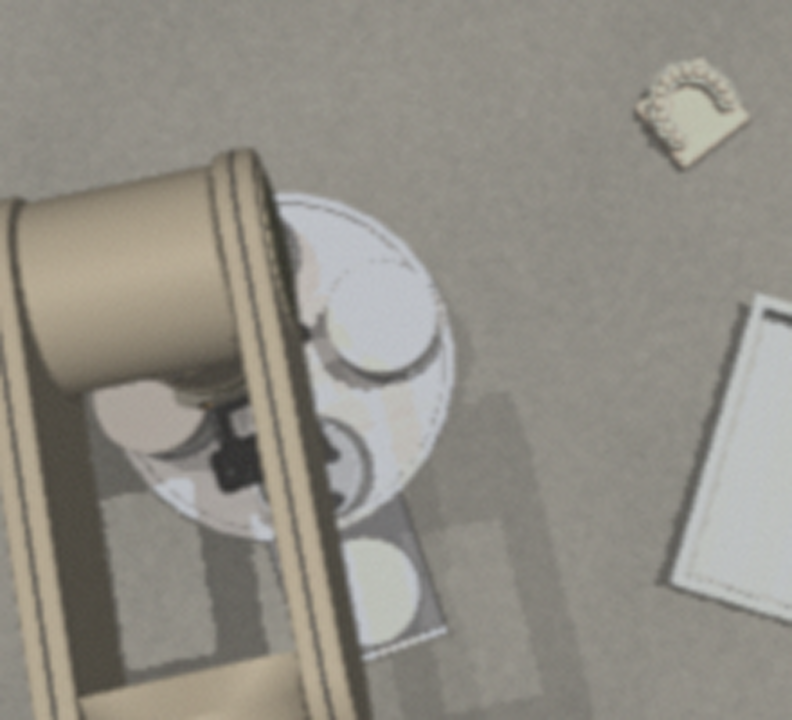

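Run:
```python
from h import *
ax=np.array([.545,.1834])
S=lambda a:(np.array(a)+.5)/5-.5+[230,110]
T=lambda a:(np.array(a)+.5)/3.6-.5+[180,120]
ang=lambda p:(np.linalg.norm(p[:2]-ax),np.degrees(np.arctan2(*(p[:2]-ax)[::-1])))
for nm,n,u,z in(("mouth side","side",S((261,370)),.114),("lidfront side","side",S((437,396)),.115),("lidback side","side",S((484,310)),.115),("lidleft side","side",S((310,292)),.115),("lid top","top",T((383,317)),.115),("sparelid side","side",S((139,517)),.033)):
    p=plane(n,u,z)[0]; print(nm,p,ang(p))
print([ang(plane("top",(np.array(a)+.5)/4-.5+[200,165],z)[0]) for a,z in(((327,478),.033),((341.5,547),.027))])
```

```text
mouth side [0.46690668 0.15022759 0.114     ] (np.float64(0.0848467792620912), np.float64(-156.9852286102727))
lidfront side [0.5783067  0.09404074 0.115     ] (np.float64(0.09536463970454379), np.float64(-69.55816434005943))
lidback side [0.63104795 0.20586804 0.115     ] (np.float64(0.08893290760041976), np.float64(14.633808973293748))
lidleft side [0.51366956 0.25329515 0.115     ] (np.float64(0.07659587387237847), np.float64(114.14426645621964))
lid top [0.57747559 0.09941084 0.115     ] (np.float64(0.09004910979867341), np.float64(-68.86030472170134))
sparelid side [0.37616824 0.10693379 0.033     ] (np.float64(0.18534089160608133), np.float64(-155.63357859054895))
[(np.float64(0.18438589206276945), np.float64(-157.11606158935837)), (np.float64(0.23196552015978383), np.float64(-159.14306482922498))]
```

The jar sits at about -158.9° against the ledge midline's -159 to -160°, so roughly 2 mm off with 12 mm allowed. I'll settle for a moment and take a last overall look.

```bash
python3 -m inch '[0,0,0,0,0,0,0, 0,0,0,0,0,0,0, 0,0,0,0,0,0,0, 0,0,0,0,0,0,0]' 40
python3 - <<'E'
from h import *
cv2.imwrite("pics/z.png",bot.get_image("side")[:,:,::-1]); print(np.abs(bot.state()["joint_vel"]).max())
crop("top",340,100,520,310,2.8,"pics/z2.png")
E
```

```text
t: 38.85
tool_pos: [0.5449, 0.1833, 0.1806]
ee_rot: [0.567, 0.823, 0.0, -0.001]
contact_force: [-2.2, -1.1, 1.7]
gripper_width: 0.145
0.0017521832591859635
```

View pics/z.png

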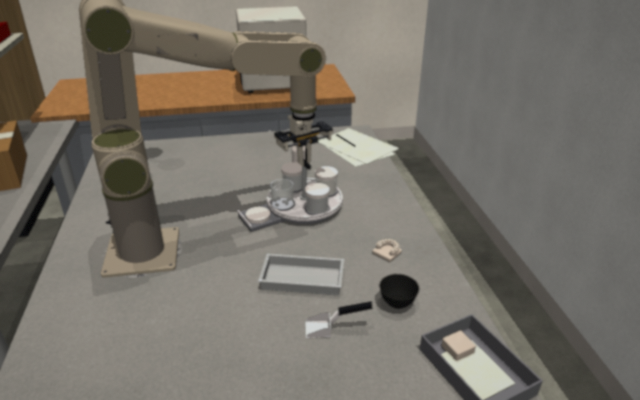

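View pics/z2.png

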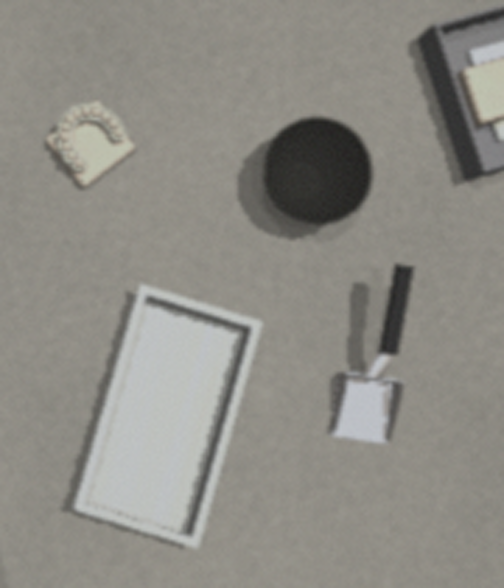

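The scoop lies flat at (340,318). The cast (387,248), bowl (398,292) and lid (257,215) are where they started, and the jar is in front of the ledge. Handing in.

```bash
python3 -c "
from cell import bot
print(bot.sign_off())"
```

```text
the job is handed in; nothing more can be done
None
```

I tipped all six ingots from the trough into the open jar with the scoop, so none remain in the trough. I then laid the empty scoop flat where it had been. The turntable was turned about 125° clockwise by its T-handle, and I handed in at about 39 s with the handle still gripped at 40 N.

**Last checks:**
- **Ingots:** six were visible in the jar from above after tipping. The trough and scoop were empty, and I saw none spilled.
- **Jar position:** it is at about -159°, and the ledge midline is at -159° to -160°, so about 2 mm off with 12 mm allowed.
- **Stillness:** the arm was at rest, and the grip width matched the 14 mm bar.
- **Bystanders:** the cast, bowl and lid looked unmoved in the last pictures. The bottle was hidden behind the gripper in the last ones; it was last seen standing in its place during the turn.

**Disagreements:** single readings of the front direction differed by about 2°. The spare lid gave -156° to -157°, and one view of the jar mouth gave -157°. These are about 3 to 5 mm at the jar, still inside the limit.

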